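# Lay out the spacers, then hold the heat sink for fastening

### The job

I am about to screw the heat sink to the sprung mounting plate: first pour all six brass spacers from the cup into the black tray for me and stand the empty cup back upright on the bench. Then push the heat sink, standing on the fixture's base plate, until its flat face sits square and centred against the sprung plate, press it with a steady 10 newtons or so (the plate's front face between the two black lines), and finish while still holding it there: do not let go. Leave the other things on the bench where they are, and do not ram the plate.

Things in the scene. Friction and masses are not known exactly. Their poses are not given: they have to be found in the camera images.
- cup: White plastic cup, round and open at the top, 80 mm tall, wall 3 mm. Outside diameter 50 mm at the foot, widening to 62 mm at 40 mm up, then straight to the rim. About 90 g empty. Origin: centre of its underside on the bench, z up out of the mouth.
- spacer1: One of six identical round brass spacers, 14 mm in diameter and 14 mm long, about 16 g, smooth (slides easily), at the start in the cup. Origin: its centre; z along its axis.
- spacer2: One of six identical round brass spacers, 14 mm in diameter and 14 mm long, about 16 g, smooth (slides easily), at the start in the cup. Origin: its centre; z along its axis.
- spacer3: One of six identical round brass spacers, 14 mm in diameter and 14 mm long, about 16 g, smooth (slides easily), at the start in the cup. Origin: its centre; z along its axis.
- spacer4: One of six identical round brass spacers, 14 mm in diameter and 14 mm long, about 16 g, smooth (slides easily), at the start in the cup. Origin: its centre; z along its axis.
- spacer5: One of six identical round brass spacers, 14 mm in diameter and 14 mm long, about 16 g, smooth (slides easily), at the start in the cup. Origin: its centre; z along its axis.
- spacer6: One of six identical round brass spacers, 14 mm in diameter and 14 mm long, about 16 g, smooth (slides easily), at the start in the cup. Origin: its centre; z along its axis.
- tray: Black plastic open tray, fixed to the bench, 140 mm (its x) by 120 mm (its y), 40 mm tall, walls and floor 4 mm. Origin: centre of its underside; z up. It is turned a little and it may be on either side of the fixture, with the cup on the other side.
- fixture: Fixture fixed to the bench: aluminium base plate 220 mm (x) by 170 mm (y), 12 mm thick, with the sprung plate and behind it a fixed block (x +92 to +108 mm, 90 mm wide, top 54 mm above the bench). Origin: centre of the base plate's underside; z up; x points, roughly away from the robot, to the sprung plate. Turned a little about z.
- backstop: Sprung mounting plate of the fixture: upright aluminium, 80 mm wide (y), 8 mm thick, 51 mm tall. Origin: middle of its front face's lower edge, on the base plate's top. Axes as the fixture's; the face looks along -x. Unloaded at fixture x +35 mm; yields along +x at 0.6 N per mm, no preload, hard stop at 25 mm. Black lines on the base plate show its face at 7 N (11.7 mm) and 13 N (21.7 mm).
- heat_sink: Dark aluminium heat sink, 40 mm deep (x), 56 mm wide (y), 45 mm tall, about 250 g (varies). Its +x side is the flat mounting face, its -x side has upright fins. It stands loose on the fixture's base plate, the face roughly towards the sprung plate but skewed and off-centre. Origin: centre of its underside; z up. Its friction on the plate adds to the push felt.
- sink_face (a point): Centre of the heat sink's flat mounting face: 20 mm along +x from the heat sink's origin and 22.5 mm above its underside.
- screwdriver: Bystander: screwdriver, 170 mm long, 26 mm thick handle, lying on the bench near the robot; origin under its middle, handle to -x.
- solder_spool: Bystander: grey spool, 56 mm in diameter, 32 mm tall; origin: centre of its underside.
- small_board: Bystander: small green circuit board on four feet, 75 x 55 mm, about 20 mm tall; origin: centre of its underside.
- flux_bottle: Bystander: amber bottle, 38 mm in diameter, 85 mm tall; origin: centre of its underside.
- brush: Bystander: brush with wooden handle, 150 mm long, 20 mm thick, lying on the bench near the robot; origin under its middle, handle to -x.
Things that resemble listed ones, but are neither listed nor needed, are in the scene too. There is more than one size of the cup; the one meant has the size given above. Of the things that look like the tray, take the one that is farthest from the robot's base at the start.

How it is judged:
By the outcome, as a careful person would: the job done as asked, in the order asked, and still so for the second after the job is handed in, while the arm keeps its last pose, push and grip.
It also fails if it takes over 72 s, if anything falls off the work surface, if the arm or the gripper's body presses on something with over 40 N, if the wrist force passes 120 N, or if a joint passes its speed limit or range.

### The arm

A 6-joint arm with a two-finger parallel gripper is mounted at the origin on the work surface. World frame = base frame: x ahead of the robot, y to its left, z up, the work surface at z = 0. Lengths are in m, angles in degrees, forces in N, time in s.
With the tool pointing down it reaches from about 0.4 to 0.825 m from the base axis. Payload 7 kg.
Tool frame: the origin (TCP) lies at the very end of the fingers, on their centre line; the grasp point (between the pads) lies 19 mm behind it; x points along the fingers, y is the direction in which the jaws open and shut, and the axes are right-handed (so a half turn about x gives the same grasp; the last joint's range is limited). The gripper opens to 88 mm and grips with 3 to 60 N. Pads are 19 mm wide; open, the fingers measure 130 mm over their backs; the gripper's body (78 mm by 193 mm) begins 47 mm behind the grasp point.
Start: joints at [-50.472, 20.546, 0.682, 0, -70.136, -16.507], TCP at [0.264, -0.621, 0.227] pointing down, gripper open.
Joint ranges: [-176.03, 176.03], [-82.01, 121.73], [-58.28, 71.71], [-173.87, 95.51], [-174.79, -0.11], [-173.66, 173.66]. Speed limits (degrees/s): [136.94, 136.94, 172.46, 180, 180, 180].

### API

Orientations are given as [roll, pitch, yaw] about the fixed x, y, z axes, in that order (R = Rz(yaw) Ry(pitch) Rx(roll)).
In Python, from plant import monitor, eyes, ticket gives the robot as it stands. The module is installed in compiled form; this text tells all that it offers.
- The arm moves only by the shell command python3 -m crank 'ROWS'. ROWS is JSON, a list of rows, each an object with "linear": the shift along the world's x, y, z in units of 60 mm (1.0 is 60 mm), a list of three; "rot": the turn, a rotation vector about the world's x, y, z in units of 5 degrees (1.0 is 5 degrees), a list of three; "hand": the opening, from 0 (shut) to 1 (fully open). In form: [{"linear": [tx, ty, tz], "rot": [ax, ay, az], "hand": hand}, ...]. A call has 1 to 20 rows; each row shifts and turns the pose as measured when the row begins; what a row does not reach is not made up. A row lasts 1/8 s, in which the tool goes at most 62.5 mm and 10.7 degrees, less where a joint would pass 70% of its speed; a pose out of reach is approached as far as the arm can. A call is refused whole if a number of a shift passes 1 or a number of a turn 1, either way. A call with a gripper value outside its range is refused whole. The fingers move at their own pace and stop on an object; the grip force is fixed at half the most. Time passes only in rows, so rows that do not move let the fingers close. It gives the time, the measured TCP pose, the force and the opening at its end, in the units of the state.
- monitor.get_obs(): the state, without advancing time (a new reading comes with each control period).
- eyes.snapshot(name): name is "scene" or "top" or "wrist"; returns a dict with "image" (420x560x3 uint8, red, green, blue), "depth" (420x560 float32, m along the optical axis (not along the pixel's ray), 0 where there is no reading), "K" (3x3 intrinsics, pixels), "k1" (the pictures are not rectified: a ray, as slopes to the right and down, at radius r is drawn at 1 + k1 r^2 times it, then the intrinsics apply), "camera_from_world" (4x4, takes a point from world to camera coordinates); the wrist camera has in their place "hand_eye" (4x4, takes a point from camera to tool coordinates, whose origin is the TCP and whose axes are the tool frame's). Camera axes: x right, y up, looking along -z (the intrinsics and any distortion apply to the point x, -y, -z); pixel columns grow to the right and rows downward; lengths in m; the calibration is good to about 2 mm. A picture is of the moment at which its call begins: read the wrist's pose just before it.
- ticket.close_job(): hands the job in, once; it reports no verdict.
The state is a dict: "clock": time; "joint_pos": joint angles; "qvel": joint speeds; "tau": joint torques, N m; "tool_pos": TCP position; "orientation": TCP orientation; "force": force on the tool from outside, world axes, zero at the start; "moment": the same for the moment, N m; "opening": finger opening in m.
Only numpy, scipy, OpenCV 4.12 (cv2) and the standard library are available. Lean on these libraries where they do the work, as an engineer would, in place of code of your own. Each camera call takes 0.05 s, during which the arm holds its last target.

## Working session

There is one attempt and no reset: what is moved stays moved. The work goes in short steps, Python scripts to look and compute and a shell command to move; the robot and the scene stay as the last step left them, time stands still between calls to the robot, and variables do not carry over. Pictures are saved under pics/ and viewed, and the job is handed in when it is done.

```bash
mkdir -p pics
cat > h.py <<'E'
import numpy as np, cv2
from plant import monitor, eyes, ticket
def snap(n,f):
    s=eyes.snapshot(n); cv2.imwrite('pics/'+f,s['image'][:,:,::-1]); np.save('pics/'+f[:-4]+'.npy',s,allow_pickle=True); return s
def load(f): return np.load('pics/'+f+'.npy',allow_pickle=True).item()
def cfw(s): return s['camera_from_world']
def ray(s,u,v):
    K=s['K']; k=s['k1']; d=np.array([(u-K[0,2])/K[0,0],(v-K[1,2])/K[1,1]]); x=d.copy()
    for _ in range(30): x=d/(1+k*(x@x))
    M=s['camera_from_world']; R=M[:3,:3]; o=-R.T@M[:3,3]
    return o,R.T@np.array([x[0],-x[1],-1.0])
def onz(s,u,v,z):
    o,d=ray(s,u,v); return o+d*(z-o[2])/d[2]
def dep(s,u,v):
    o,d=ray(s,u,v); return o+d*s['depth'][int(round(v)),int(round(u))]
def proj(s,p):
    M=s['camera_from_world']; c=M[:3,:3]@np.asarray(p)+M[:3,3]; x=np.array([c[0],-c[1]])/-c[2]; x=x*(1+s['k1']*(x@x)); K=s['K']
    return K[0,0]*x[0]+K[0,2],K[1,1]*x[1]+K[1,2]
def cloud(s):
    H,W=s['depth'].shape; K=s['K']; u,v=np.meshgrid(np.arange(W),np.arange(H))
    d=np.stack([(u-K[0,2])/K[0,0],(v-K[1,2])/K[1,1]],-1); x=d.copy()
    for _ in range(30): x=d/(1+s['k1']*(x**2).sum(-1,keepdims=True))
    D=s['depth'][...,None]; c=np.concatenate([x[...,:1]*D,-x[...,1:]*D,-D],-1)
    M=s['camera_from_world']; return (c-M[:3,3])@M[:3,:3]
def wristM(s,o):
    from scipy.spatial.transform import Rotation as R
    T=np.eye(4); T[:3,:3]=R.from_euler('xyz',o['orientation'],degrees=True).as_matrix(); T[:3,3]=o['tool_pos']
    s['camera_from_world']=np.linalg.inv(T@s['hand_eye']); return s
E
python3 - <<'E'
from h import *
print(monitor.get_obs())
for n in ['scene','top','wrist']:
    s=snap(n,n+'0.png'); print(n,s['K'].tolist(),s['k1'])
E
```

```text
{'clock': 0.0, 'joint_pos': array([-5.04705213e+01,  2.05907795e+01,  6.33730185e-01, -1.95409608e-02,
       -7.01382691e+01, -1.65066659e+01]), 'qvel': array([ 0.03601634, -0.02206913, -0.01781494,  0.05987159, -0.02335041,
       -0.09459676]), 'tau': array([-8.76370486e-04, -5.82722104e+01,  2.93055940e+01,  6.99725971e+00,
        6.77786578e-03, -1.56229330e-04]), 'tool_pos': array([ 0.26375849, -0.6207861 ,  0.22563161]), 'orientation': array([ 95.59978312,  89.90292701, 118.61594155]), 'force': array([ 0.10269849,  0.42317083, -0.10655887]), 'moment': array([-0.04541062,  0.02317392, -0.02118413]), 'opening': 0.08755818597724518}
scene [[415.45527039188295, 0.0, 275.68191335800554], [0.0, 415.45527039188295, 212.83798328939338], [0.0, 0.0, 1.0]] -0.021157916341072582
top [[458.614551802807, 0.0, 282.3690368040057], [0.0, 458.614551802807, 212.3464395234145], [0.0, 0.0, 1.0]] 0.01431436481577382
wrist [[301.26484117840005, 0.0, 277.51490855859095], [0.0, 301.26484117840005, 211.25130439059546], [0.0, 0.0, 1.0]] -0.05275141939778128
```

View pics/scene0.png

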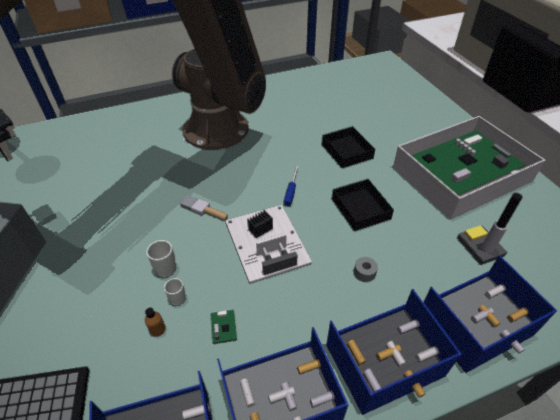

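View pics/top0.png

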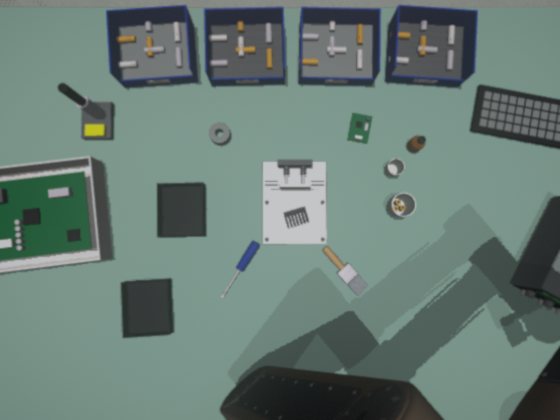

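View pics/wrist0.png

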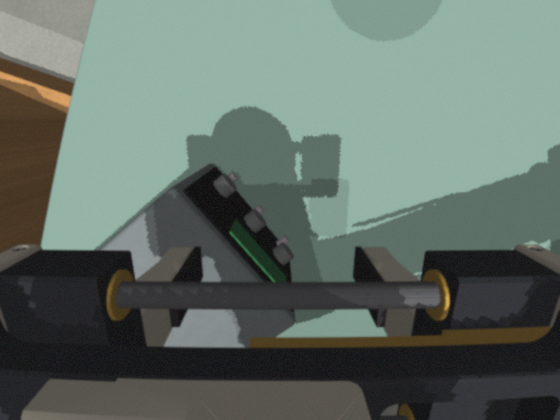

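The top view shows the large cup with brass spacers at (402,205), the small cup at (394,168), trays at (181,210) and (147,308), and the fixture at (294,203) with the heat sink at (296,217). Next I measure these.

Run:
```python
from h import *
s=load('top0'); sc=load('scene0'); P=cloud(s)
im=s['image']; 
for n,u,v in [('tableA',330,140),('trayA',181,210),('trayB',147,308),('base',270,240),('cup',402,205)]: print(n,dep(s,u,v).round(4))
g=cv2.cvtColor(im,cv2.COLOR_RGB2GRAY)
for n,(u0,v0,u1,v1) in {'A':(145,170,220,250),'B':(110,265,185,345)}.items():
    m=np.zeros_like(g); m[v0:v1,u0:u1]=(g[v0:v1,u0:u1]<45)
    # top rim by height
    Z=P[...,2]; 
    r=np.zeros_like(g); r[v0:v1,u0:u1]=((Z[v0:v1,u0:u1]>0.028))
    pts=P[r>0][:,:2]; rect=cv2.minAreaRect((pts*1000).astype(np.float32)); print(n,rect,np.percentile(P[r>0][:,2],[5,50,95]))
for n,(u0,v0,u1,v1) in {'big':(382,188,422,222),'small':(382,155,406,180),'sink':(282,203,312,232),'plate':(278,176,312,192),'block':(272,155,318,172)}.items():
    Q=P[v0:v1,u0:u1]; z=Q[...,2]; print(n,'zmax',np.percentile(z,[50,90,97,99.5]).round(4))
    zt=np.percentile(z,98)
    pts=Q[(z>zt-.012)][:,:2]*1000
    print(cv2.minAreaRect(pts.astype(np.float32)), cv2.minEnclosingCircle(pts.astype(np.float32)))
for n,f in [('t',s)]:
    cv2.imwrite('pics/c1.png',cv2.resize(f['image'][145:255,250:425,::-1],None,fx=4.5,fy=4.5,interpolation=cv2.INTER_CUBIC))
cv2.imwrite('pics/c2.png',cv2.resize(sc['image'][190:350,130:330,::-1],None,fx=4,fy=3.7,interpolation=cv2.INTER_CUBIC))
```

```text
tableA [ 0.7281 -0.1054 -0.0022]
trayA [0.539  0.2949 0.0012]
trayB [ 0.2812  0.3816 -0.0021]
base [0.458  0.0577 0.0138]
cup [ 0.5474 -0.2871  0.034 ]
A ((531.34375, 192.60806274414062), (323.5446472167969, 150.09423828125), 86.01709747314453) [0.02971344 0.03824796 1.22373833]
B ((319.35784912109375, 232.14105224609375), (156.54623413085938, 438.265869140625), 13.094342231750488) [0.02977397 0.03757161 1.22373833]
big zmax [0.0022 0.0695 0.0796 0.0832]
((487.153076171875, -140.87350463867188), (60.76988983154297, 359.2942810058594), 22.898975372314453) ((501.9308166503906, -134.57481384277344), 180.16519165039062)
small zmax [0.0024 0.0517 0.0569 1.2237]
((543.2314453125, -130.80648803710938), (42.663330078125, 385.321044921875), 36.68437576293945) ((552.4689331054688, -123.92491149902344), 192.91036987304688)
sink zmax [0.0127 0.0565 0.0588 0.0617]
((501.1088562011719, 9.361751556396484), (54.325382232666016, 111.65201568603516), 38.19618225097656) ((493.2366027832031, 3.167787551879883), 58.39976501464844)
plate zmax [0.0137 0.0617 0.0643 0.0663]
((522.4534912109375, -4.709480285644531), (76.77816772460938, 157.24119567871094), 87.97100830078125) ((522.264892578125, -4.482038497924805), 87.21913146972656)
block zmax [0.0124 0.054  0.0559 1.2237]
((554.59912109375, -7.897945404052734), (88.06410217285156, 218.96176147460938), 89.84029388427734) ((554.531005859375, -7.874822616577148), 117.93201446533203)
```

```bash
python3 -c "
import cv2;print(cv2.imread('pics/c1.png').shape,cv2.imread('pics/c2.png').shape)"
```

```text
(495, 788, 3) (592, 800, 3)
```

View pics/c1.png

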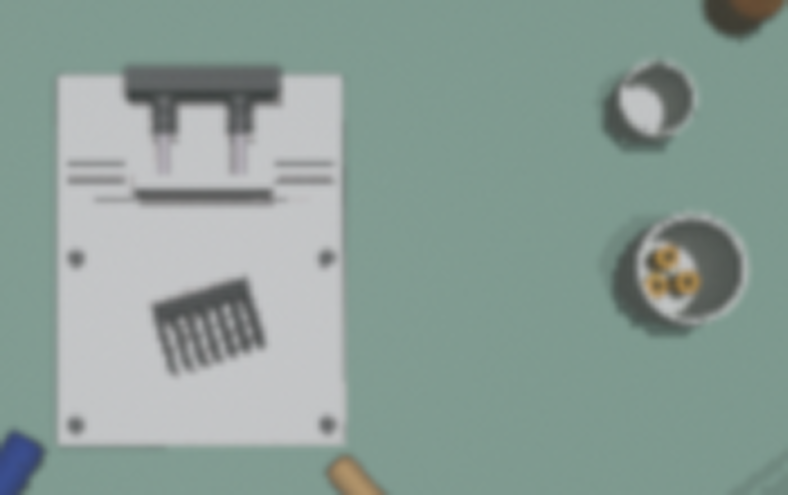

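View pics/c2.png

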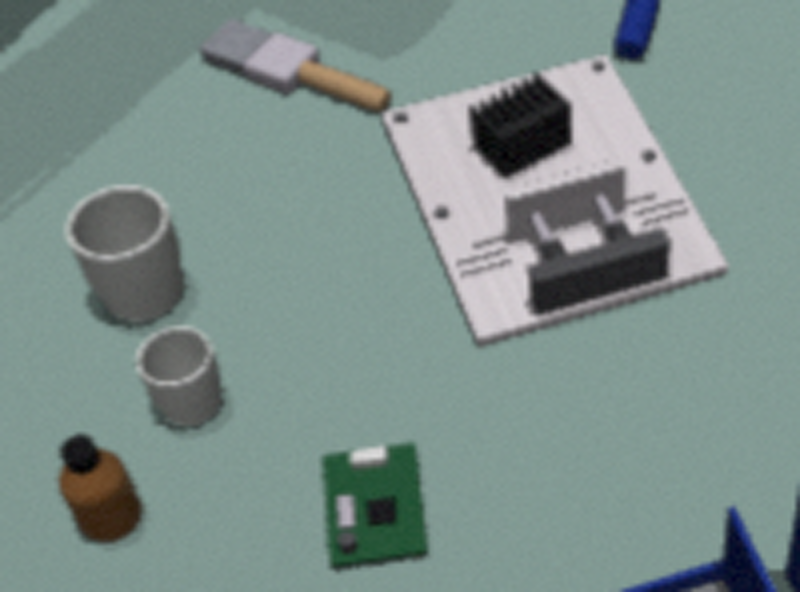

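Run:
```python
from h import *
s=load('top0'); P=cloud(s); Z=P[...,2]
def reg(u0,v0,u1,v1,zl,zh):
    Q=P[v0:v1,u0:u1]; z=Q[...,2]; return Q[(z>zl)&(z<zh)]
for n,b in {'A':(145,170,220,250),'B':(110,265,185,345)}.items():
    q=reg(*b,.032,.05); print(n,len(q),cv2.minAreaRect((q[:,:2]*1000).astype(np.float32)))
q=reg(382,188,424,226,.072,.09); print('big',len(q),cv2.minEnclosingCircle((q[:,:2]*1000).astype(np.float32)))
q=reg(380,155,408,182,.046,.08); print('small',len(q),cv2.minEnclosingCircle((q[:,:2]*1000).astype(np.float32)))
q=reg(405,130,430,155,.05,.11); print('bottle',cv2.minEnclosingCircle((q[:,:2]*1000).astype(np.float32)))
q=reg(282,200,314,234,.045,.08); print('sink',cv2.minAreaRect((q[:,:2]*1000).astype(np.float32)),np.median(q[:,2]))
q=reg(274,182,316,194,.045,.08); print('plate',cv2.minAreaRect((q[:,:2]*1000).astype(np.float32)))
q=reg(270,155,322,174,.04,.08); print('block',cv2.minAreaRect((q[:,:2]*1000).astype(np.float32)))
# base plate by color
im=s['image'].astype(int); m=((im.min(-1)>150)).astype(np.uint8); 
m[:150]=0;m[255:]=0;m[:,:250]=0;m[:,340:]=0
c=max(cv2.findContours(m,0,2)[0],key=cv2.contourArea); r=cv2.minAreaRect(c); print(r)
pts=np.array([onz(s,*p,.012) for p in cv2.boxPoints(r)]); print('base',pts.round(4),pts.mean(0))
# sink top face corners from dark mask
p4=lambda u,v:(u/4.5+250-.4,v/4.5+145-.4)
for p in [(151,304),(248,278),(265,350),(171,375)]: print('sinkc',onz(s,*p4(*p),.057).round(4))
for p in [(133,190),(273,190),(133,203),(273,203)]: print('platec',onz(s,*p4(*p),.063).round(4))
for p in [(125,67),(280,67)]: print('block',onz(s,*p4(*p),.054).round(4))
for p in [(637,270),(747,270),(691,215),(691,324)]: print('cup',onz(s,*p4(*p),.08).round(4))
for p in [(345,470),(45,440)]: print('',onz(s,*p4(*p),.02).round(4))
cv2.imwrite('pics/c3.png',cv2.resize(s['image'][175:245,140:225,::-1],None,fx=8,fy=8,interpolation=cv2.INTER_CUBIC))
```

```text
A 366 ((537.9898071289062, 289.86236572265625), (140.31932067871094, 121.16544342041016), 1.3298414945602417)
B 399 ((285.9876708984375, 375.9952697753906), (140.10076904296875, 124.08631896972656), 3.4286012649536133)
big 117 ((545.5105590820312, -278.16943359375), 31.252832412719727)
small 77 ((645.4389038085938, -267.16864013671875), 22.500469207763672)
bottle ((707.397216796875, -324.01605224609375), 18.015487670898438)
sink ((516.6917114257812, -9.69720458984375), (39.68137741088867, 55.87947463989258), 16.976150512695312) 0.05613088682590972
plate ((596.3670043945312, -7.615131378173828), (77.16905212402344, 7.701066493988037), 89.85955047607422)
block ((648.7610473632812, -8.156620025634766), (88.05877685546875, 30.601898193359375), 89.79155731201172)
((294.5, 202.0), (82.0, 63.0), 90.0)
base [[ 0.6685  0.0758  0.012 ]
 [ 0.668  -0.0924  0.012 ]
 [ 0.4494 -0.09    0.012 ]
 [ 0.4502  0.0762  0.012 ]] [ 0.55902579 -0.0076033   0.012     ]
sinkc [0.5282 0.0232 0.057 ]
sinkc [ 0.5428 -0.0319  0.057 ]
sinkc [ 0.5019 -0.0412  0.057 ]
sinkc [0.4879 0.0121 0.057 ]
platec [0.5925 0.0331 0.063 ]
platec [ 0.5923 -0.0461  0.063 ]
platec [0.5851 0.0332 0.063 ]
platec [ 0.5849 -0.0461  0.063 ]
block [0.6646 0.0374 0.054 ]
block [ 0.6643 -0.0514  0.054 ]
cup [ 0.5446 -0.2474  0.08  ]
cup [ 0.5443 -0.3087  0.08  ]
cup [ 0.5752 -0.2782  0.08  ]
cup [ 0.5143 -0.2768  0.08  ]
 [ 0.4336 -0.0897  0.02  ]
 [0.4518 0.0848 0.02  ]
```

View pics/c3.png

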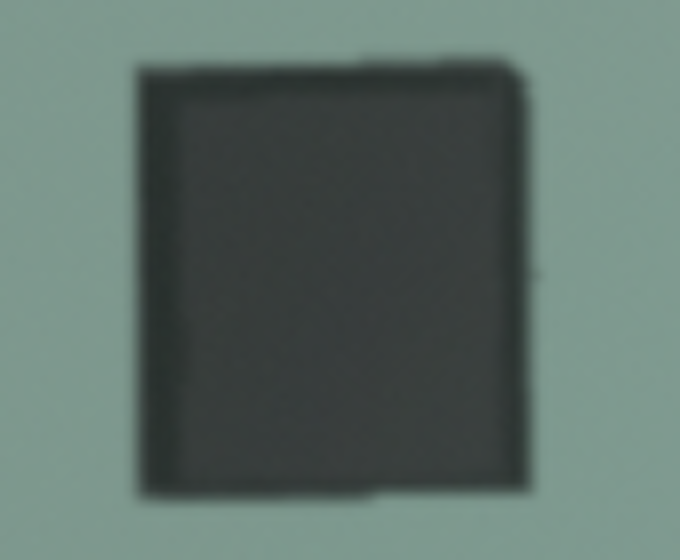

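Run:
```python
from h import *
from scipy.spatial.transform import Rotation as R
s=load('top0');P=cloud(s)
Q=P[180:340,500:560]; m=(Q[...,2]>.03)&(Q[...,2]<.6); q=Q[m]; print(len(q), q.min(0),q.max(0))
sc=load('scene0');P=cloud(sc)
Q=P[90:420,0:130]; m=(Q[...,2]>.03)&(Q[...,2]<.9)&(Q[...,1]>-1.0); q=Q[m]; print(len(q), np.percentile(q,[2,50,98],axis=0))
o=monitor.get_obs(); R0=R.from_euler('xyz',o['orientation'],degrees=True); print(R0.as_matrix().round(3))
az,el=np.radians(40),np.radians(-15)
x=np.array([np.cos(el)*np.cos(az),np.cos(el)*np.sin(az),np.sin(el)])
for sg in (1,-1):
    y=sg*np.array([-np.sin(az),np.cos(az),0]); Rt=R.from_matrix(np.c_[x,y,np.cross(x,y)])
    rv=(Rt*R0.inv()).as_rotvec(degrees=True); print(sg,rv, np.linalg.norm(rv))
```

```text
2971 [ 0.26810593 -0.6948041   0.03004845] [ 0.56978354 -0.56701667  0.16312848]
3799 [[ 0.24713704 -0.65109743  0.03262038]
 [ 0.40952928 -0.59000573  0.10371508]
 [ 1.23777411 -0.22050644  0.87622033]]
[[-0.001 -0.391  0.92 ]
 [ 0.001  0.92   0.391]
 [-1.     0.001 -0.   ]]
1 [ 39.27327187 -64.18570916  14.43336119] 76.61929951677247
-1 [  86.96772543   53.40741866 -131.55381721] 166.49968305479862
```

```bash
python3 -m crank '[{"linear":[0.3,0.5,0.2],"rot":[0,0,0],"hand":1},{"linear":[0.3,0.5,0.1],"rot":[0,0,0],"hand":1},{"linear":[0.3,0.5,0],"rot":[0,0,0],"hand":1},{"linear":[0.3,0.5,0],"rot":[0,0,0],"hand":1},{"linear":[0.3,0.5,0],"rot":[0,0,0],"hand":1},{"linear":[0.3,0.5,0],"rot":[0.49,-0.8,0.18],"hand":1},{"linear":[0.3,0.5,0],"rot":[0.49,-0.8,0.18],"hand":1},{"linear":[0.3,0.5,0],"rot":[0.49,-0.8,0.18],"hand":1},{"linear":[0,0,0],"rot":[0.49,-0.8,0.18],"hand":1},{"linear":[0,0,0],"rot":[0.49,-0.8,0.18],"hand":1}]'; python3 -c "
from h import *
o=monitor.get_obs();print(o['joint_pos'].round(1),o['tool_pos'].round(3),o['orientation'].round(1),o['clock'])"
```

```text
clock: 1.4
tool_pos: [0.412, -0.3697, 0.2414]
orientation: [7.0, 65.9, 35.0]
force: [-0.9, -0.1, -0.6]
opening: 0.0871
[-39.3   8.5  -7.8 -24.9 -68.8 -14.6] [ 0.412 -0.37   0.241] [ 7.  65.9 35. ] 1.4
```

```bash
cat >> h.py <<'E'
def rotto(az,el,sg=1,roll=0):
    from scipy.spatial.transform import Rotation as R
    o=monitor.get_obs(); R0=R.from_euler('xyz',o['orientation'],degrees=True)
    a,e=np.radians(az),np.radians(el)
    x=np.array([np.cos(e)*np.cos(a),np.cos(e)*np.sin(a),np.sin(e)]); y=sg*np.array([-np.sin(a),np.cos(a),0])
    Rt=R.from_rotvec(np.radians(roll)*x)*R.from_matrix(np.c_[x,y,np.cross(x,y)])
    return (Rt*R0.inv()).as_rotvec(degrees=True)/5
def st():
    o=monitor.get_obs();print(o['joint_pos'].round(1),o['tool_pos'].round(4),o['orientation'].round(1),round(o['clock'],2),'F',o['force'].round(1),'op',round(o['opening'],4)); return o
E
python3 -c "
from h import *
print(rotto(40,-15))"
```

```text
[ 5.32373818 -8.74131639  1.86940932]
```

```bash
python3 -m crank '[{"linear":[0,0,0],"rot":[0.53,-0.87,0.19],"hand":1},{"linear":[0,0,0],"rot":[0.53,-0.87,0.19],"hand":1},{"linear":[0,0,0],"rot":[0.53,-0.87,0.19],"hand":1},{"linear":[0,0,0],"rot":[0.53,-0.87,0.19],"hand":1},{"linear":[0,0,0],"rot":[0.53,-0.87,0.19],"hand":1}]'; python3 -c "
from h import *
st();print(rotto(40,-15))"
```

```text
clock: 2.02
tool_pos: [0.4124, -0.3694, 0.2429]
orientation: [3.1, 39.6, 36.9]
force: [0.4, 0.2, -0.8]
opening: 0.0873
[-59.5  16.5  -2.7 -50.5 -82.6  15.7] [ 0.4124 -0.3694  0.2429] [ 3.1 39.6 36.9] 2.02 F [ 0.4  0.2 -0.8] op 0.0873
[ 2.62639292 -4.20303939  0.90097488]
```

```bash
python3 -m crank '[{"linear":[0.1,0,-0.2],"rot":[0.52,-0.84,0.18],"hand":1},{"linear":[0.1,0,-0.2],"rot":[0.52,-0.84,0.18],"hand":1},{"linear":[0.1,0,-0.2],"rot":[0.52,-0.84,0.18],"hand":1},{"linear":[0.1,0,-0.2],"rot":[0.52,-0.84,0.18],"hand":1},{"linear":[0,0,-0.2],"rot":[0.52,-0.84,0.18],"hand":1}]'; python3 -c "
from h import *
st();print(rotto(40,-15))
a=np.array([.74,.621,-.259]);G=np.array([.545,-.278,.058]);o=monitor.get_obs()
print((G-.085*a-o['tool_pos'])/.06,(G+.019*a-o['tool_pos'])/.06)
snap('scene','s1.png')"
```

```text
clock: 2.65
tool_pos: [0.4365, -0.3715, 0.1825]
orientation: [-0.5, 14.3, 39.7]
force: [-0.0, -0.4, -0.1]
opening: 0.0877
[-68.9  35.3  -0.4 -67.4 -96.2  39.7] [ 0.4365 -0.3715  0.1825] [-0.5 14.3 39.7] 2.65 F [-0.  -0.4 -0.1] op 0.0877
[-0.01993332  0.16018922  0.02852284]
[ 0.76080209  0.67862313 -1.70844002] [ 2.04346875  1.75502313 -2.15737335]
```

View pics/s1.png

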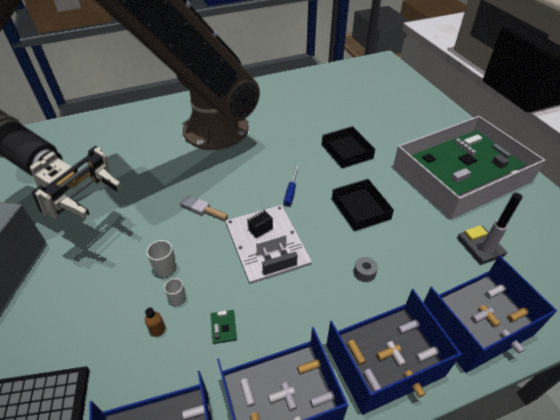

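```bash
python3 -m crank '[{"linear":[0.2,0.17,-0.34],"rot":[0,0.04,0],"hand":1},{"linear":[0.2,0.17,-0.34],"rot":[0,0.04,0],"hand":1},{"linear":[0.2,0.17,-0.34],"rot":[0,0.04,0],"hand":1},{"linear":[0.16,0.17,-0.34],"rot":[0,0.04,0],"hand":1},{"linear":[0,0,-0.34],"rot":[0,0,0],"hand":1}]'; python3 -c "
from h import *
st();print(rotto(40,-15))
a=np.array([.74,.621,-.259]);G=np.array([.545,-.278,.058]);o=monitor.get_obs()
print((G+.019*a-o['tool_pos'])/.06)
o=monitor.get_obs();s=snap('wrist','w1.png');wristM(s,o);print(proj(s,[.545,-.278,.08]))
snap('scene','s2.png')"
```

```text
clock: 3.32
tool_pos: [0.4849, -0.3265, 0.0718]
orientation: [0.4, 14.9, 40.0]
force: [-0.3, -0.0, 0.2]
opening: 0.0877
[-63.6  43.7  -4.  -70.  -87.8  48.8] [ 0.4849 -0.3265  0.0718] [ 0.4 14.9 40. ] 3.33 F [-0.3 -0.   0.2] op 0.0877
[-0.07069569 -0.03891309  0.02205672]
[ 1.23544181  1.00433189 -0.31143502]
(np.float64(276.40289278315106), np.float64(253.49218528747735))
```

View pics/w1.png

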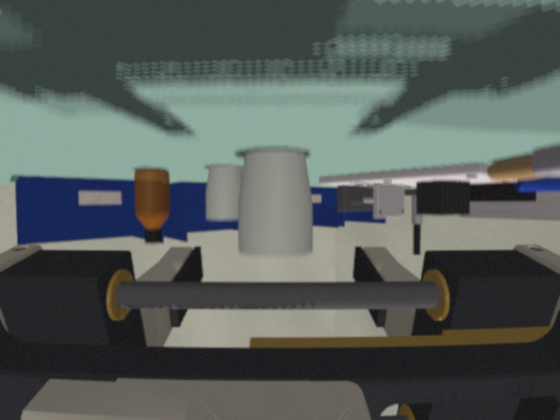

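View pics/s2.png

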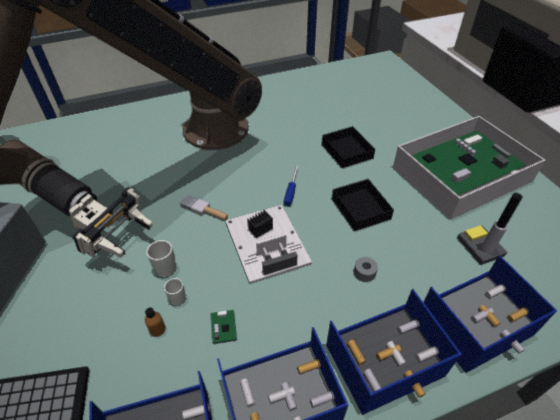

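```bash
python3 -c "
from h import *
s=load('w1');print(s['hand_eye'].round(3))"
python3 -m crank '[{"linear":[0.25,0.2,-0.06],"rot":[0,0,0],"hand":1},{"linear":[0.25,0.2,-0.06],"rot":[0,0,0],"hand":1},{"linear":[0.25,0.2,-0.06],"rot":[0,0,0],"hand":1},{"linear":[0.25,0.2,-0.06],"rot":[0,0,0],"hand":1},{"linear":[0.2,0.17,-0.05],"rot":[0,0,0],"hand":1}]'; python3 -c "
from h import *
st();print(rotto(40,-15))
a=np.array([.74,.621,-.259]);G=np.array([.545,-.278,.058]);o=monitor.get_obs()
print((G+.019*a-o['tool_pos'])/.06)
s=snap('top','t2.png')
cv2.imwrite('pics/t2c.png',cv2.resize(s['image'][140:280,340:480,::-1],None,fx=4,fy=4,interpolation=2))
"
```

```text
[[ 0.     0.287 -0.958 -0.158]
 [ 1.    -0.     0.    -0.   ]
 [-0.    -0.958 -0.287 -0.078]
 [ 0.     0.     0.     1.   ]]
clock: 4.05
tool_pos: [0.5599, -0.2668, 0.0531]
orientation: [0.5, 14.9, 39.9]
force: [0.2, -1.0, 0.3]
opening: 0.0876
[-56.2  44.6  -6.1 -75.9 -82.2  50.1] [ 0.5599 -0.2668  0.0531] [ 0.5 14.9 39.9] 4.05 F [ 0.2 -1.   0.3] op 0.0876
[-0.08397476 -0.04612939  0.0535293 ]
[-0.01466457  0.0093672   0.00029429]
```

View pics/t2c.png

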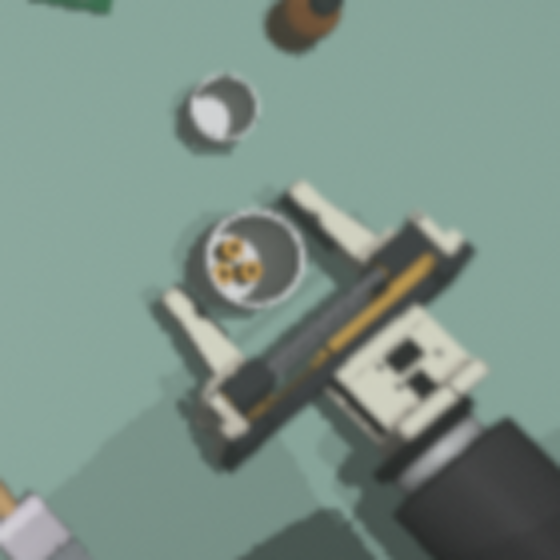

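The cup sits centred between the fingers, so I close the gripper.

```bash
python3 -m crank '[{"linear":[0,0,0],"rot":[0,0,0],"hand":0},{"linear":[0,0,0],"rot":[0,0,0],"hand":0},{"linear":[0,0,0],"rot":[0,0,0],"hand":0},{"linear":[0,0,0],"rot":[0,0,0],"hand":0},{"linear":[0,0,0],"rot":[0,0,0],"hand":0},{"linear":[0,0,0],"rot":[0,0,0],"hand":0}]'; python3 -c "
from h import *
st()"
```

```text
clock: 4.85
tool_pos: [0.5609, -0.2655, 0.053]
orientation: [0.5, 14.9, 39.9]
force: [0.8, 1.7, -0.7]
opening: 0.0607
[-56.   44.6  -6.2 -76.  -82.2  50.1] [ 0.5609 -0.2655  0.053 ] [ 0.5 14.9 39.9] 4.85 F [ 0.8  1.7 -0.7] op 0.0607
```

```bash
python3 -m crank '[{"linear":[0,0,0.15],"rot":[0,0,0],"hand":0},{"linear":[0,0,0.3],"rot":[0,0,0],"hand":0},{"linear":[0,0,0.5],"rot":[0,0,0],"hand":0},{"linear":[0,0,0.5],"rot":[0,0,0],"hand":0},{"linear":[0,0,0.5],"rot":[0,0,0],"hand":0},{"linear":[0,0,0.5],"rot":[0,0,0],"hand":0},{"linear":[0,0,0.3],"rot":[0,0,0],"hand":0}]'; python3 -c "
from h import *
st()
snap('scene','s3.png')"
```

```text
clock: 5.72
tool_pos: [0.5595, -0.265, 0.2276]
orientation: [0.5, 15.0, 39.9]
force: [-0.1, -0.4, -1.3]
opening: 0.0603
[-55.6  27.7  -5.  -74.4 -86.4  32.5] [ 0.5595 -0.265   0.2276] [ 0.5 15.  39.9] 5.72 F [-0.1 -0.4 -1.3] op 0.0603
```

View pics/s3.png

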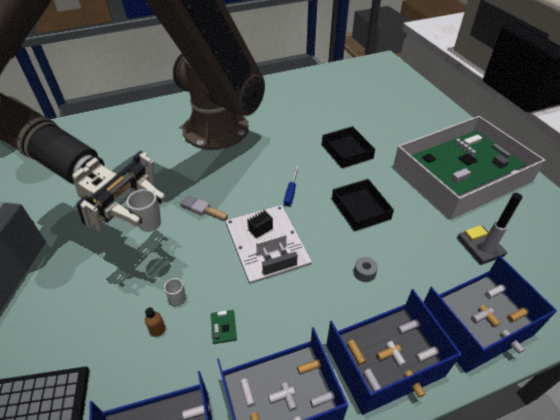

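```bash
python3 -m crank '[{"linear":[0.15,0.35,0],"rot":[0,0,0.5],"hand":0},{"linear":[0.25,0.6,0],"rot":[0,0,0.7],"hand":0},{"linear":[0.26,0.86,0],"rot":[0,0,1],"hand":0},{"linear":[0.2,0.88,0],"rot":[0,0,1],"hand":0},{"linear":[0.13,0.89,0],"rot":[0,0,1],"hand":0},{"linear":[0.05,0.9,0],"rot":[0,0,1],"hand":0},{"linear":[-0.03,0.9,0],"rot":[0,0,1],"hand":0},{"linear":[-0.11,0.89,0],"rot":[0,0,1],"hand":0},{"linear":[-0.19,0.88,0],"rot":[0,0,1],"hand":0},{"linear":[-0.26,0.86,0],"rot":[0,0,1],"hand":0},{"linear":[-0.25,0.6,0],"rot":[0,0,0.8],"hand":0},{"linear":[-0.2,0.4,0],"rot":[0,0,0.5],"hand":0}]'; python3 -c "
from h import *
st();print(rotto(95,-10))
snap('scene','s4.png')"
```

```text
clock: 7.28
tool_pos: [0.555, 0.2898, 0.2257]
orientation: [0.7, 15.2, 93.8]
force: [0.2, -0.4, -1.5]
opening: 0.0603
[ -2.1  28.5  -3.6 -74.  -86.9  31.8] [0.555  0.2898 0.2257] [ 0.7 15.2 93.8] 7.28 F [ 0.2 -0.4 -1.5] op 0.0603
[ 1.0422293  -0.05237432  0.26158009]
```

View pics/s4.png

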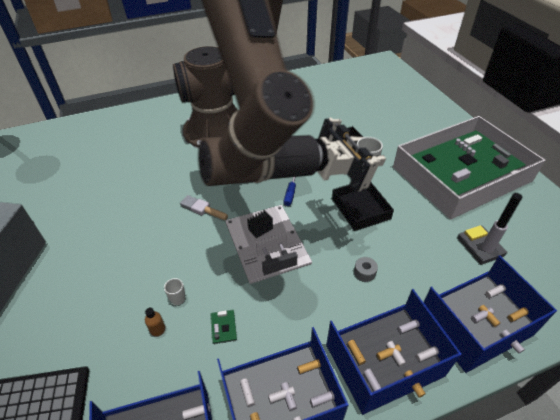

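```bash
python3 -m crank '[{"linear":[-0.2,0.1,0],"rot":[0.52,0,0.13],"hand":0},{"linear":[-0.25,0.1,0],"rot":[0.52,0,0.13],"hand":0},{"linear":[-0.25,0.1,0],"rot":[-0.08,0.98,-0.17],"hand":0},{"linear":[-0.05,0.02,0],"rot":[-0.08,0.98,-0.17],"hand":0},{"linear":[0,0,0],"rot":[-0.08,0.98,-0.17],"hand":0},{"linear":[0,0,0],"rot":[-0.08,0.98,-0.17],"hand":0},{"linear":[0,0,0],"rot":[-0.08,0.98,-0.17],"hand":0},{"linear":[0,0,-0.2],"rot":[-0.08,0.98,-0.17],"hand":0},{"linear":[0,0,-0.2],"rot":[-0.08,0.98,-0.17],"hand":0},{"linear":[0,0,-0.2],"rot":[-0.08,0.98,-0.17],"hand":0},{"linear":[0,0,-0.2],"rot":[-0.08,0.98,-0.17],"hand":0},{"linear":[0,0,-0.2],"rot":[-0.08,0.98,-0.17],"hand":0}]'; python3 -c "
from h import *
st();print(rotto(95,-10,1,120))
snap('scene','s5.png')"
```

```text
clock: 8.82
tool_pos: [0.5052, 0.3117, 0.161]
orientation: [52.1, 9.3, 95.0]
force: [-0.2, -0.6, -1.5]
opening: 0.0602
[ -2.2  35.9 -10.1 -78.3 -88.3  -5.7] [0.5052 0.3117 0.161 ] [52.1  9.3 95. ] 8.82 F [-0.2 -0.6 -1.5] op 0.0602
[-1.28461932 13.32377983 -2.28168904]
```

View pics/s5.png

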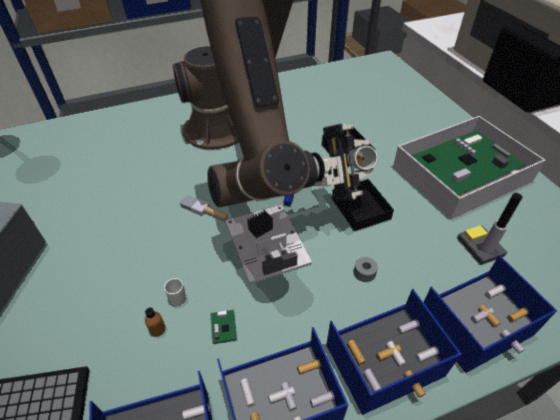

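```bash
python3 -m crank '[{"linear":[0,0,-0.1],"rot":[-0.08,0.98,-0.17],"hand":0},{"linear":[0,0,-0.1],"rot":[-0.08,0.98,-0.17],"hand":0},{"linear":[0,0,-0.05],"rot":[-0.08,0.98,-0.17],"hand":0},{"linear":[0,0,0],"rot":[-0.08,0.98,-0.17],"hand":0},{"linear":[0,0,0],"rot":[-0.08,0.98,-0.17],"hand":0},{"linear":[0,0,0],"rot":[-0.08,0.98,-0.17],"hand":0},{"linear":[0,0,0],"rot":[-0.04,0.5,-0.09],"hand":0},{"linear":[0,0,0],"rot":[-0.04,0.5,-0.09],"hand":0},{"linear":[0,0,0],"rot":[-0.04,0.5,-0.09],"hand":0},{"linear":[0,0,0],"rot":[-0.04,0.5,-0.09],"hand":0},{"linear":[0,0,0],"rot":[-0.04,0.5,-0.09],"hand":0},{"linear":[0,0,0],"rot":[-0.04,0.5,-0.09],"hand":0}]'; python3 -c "
from h import *
st();print(rotto(95,-10,1,120))
s=snap('scene','s6.png')
cv2.imwrite('pics/s6c.png',cv2.resize(s['image'][90:260,260:440,::-1],None,fx=4,fy=3.5,interpolation=2))
"
```

```text
clock: 10.38
tool_pos: [0.5051, 0.3097, 0.1427]
orientation: [98.4, 9.4, 94.3]
force: [-1.1, -0.2, -2.1]
opening: 0.0606
[ -2.6  37.6 -10.7 -78.6 -87.6 -49.8] [0.5051 0.3097 0.1427] [98.4  9.4 94.3] 10.38 F [-1.1 -0.2 -2.1] op 0.0606
[-0.46620136  4.23915732 -0.59517273]
```

View pics/s6c.png

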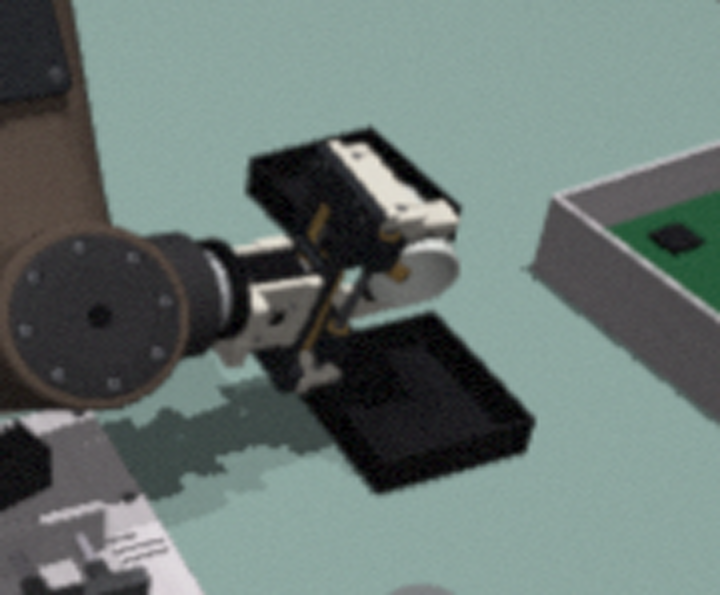

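```bash
python3 -m crank '[{"linear":[0,0,0],"rot":[-0.04,0.5,-0.09],"hand":0},{"linear":[0,0,0],"rot":[-0.04,0.5,-0.09],"hand":0}]'; python3 -c "
from h import *
st()
s=snap('scene','s7.png')
cv2.imwrite('pics/s7c.png',cv2.resize(s['image'][90:260,260:440,::-1],None,fx=4,fy=3.5,interpolation=2))
"
```

```text
clock: 10.68
tool_pos: [0.5051, 0.3094, 0.1428]
orientation: [103.5, 9.4, 94.2]
force: [0.0, 0.8, -1.4]
opening: 0.0606
[ -2.6  37.5 -10.7 -78.6 -87.5 -54.9] [0.5051 0.3094 0.1428] [103.5   9.4  94.2] 10.68 F [ 0.   0.8 -1.4] op 0.0606
```

View pics/s7c.png

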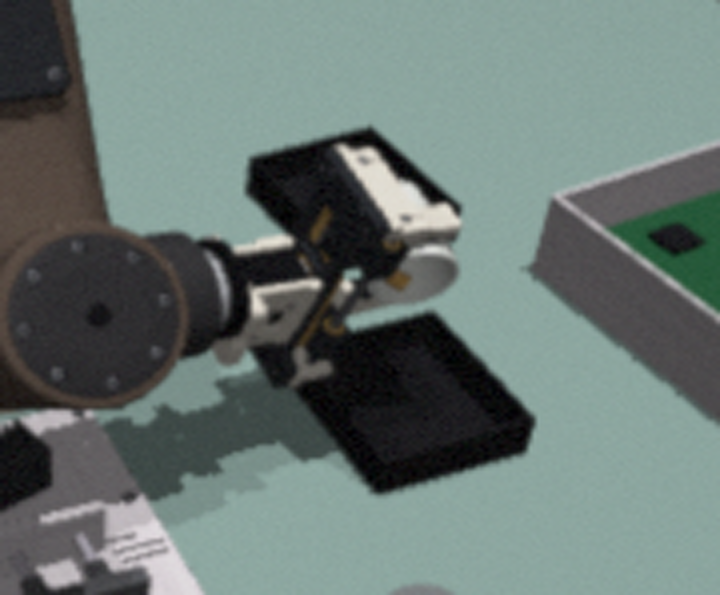

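```bash
python3 -m crank '[{"linear":[0,0,0],"rot":[-0.05,0.6,-0.1],"hand":0},{"linear":[0,0,0],"rot":[-0.05,0.6,-0.1],"hand":0},{"linear":[0,0,0],"rot":[-0.05,0.6,-0.1],"hand":0},{"linear":[0,0,0],"rot":[-0.05,0.6,-0.1],"hand":0},{"linear":[0,0,0],"rot":[-0.05,0.6,-0.1],"hand":0},{"linear":[0,0,0],"rot":[-0.05,0.6,-0.1],"hand":0}]'; python3 -c "
from h import *
st()
s=snap('scene','s8.png')
cv2.imwrite('pics/s8c.png',cv2.resize(s['image'][90:260,260:440,::-1],None,fx=4,fy=3.5,interpolation=2))
"
```

```text
clock: 11.48
tool_pos: [0.5053, 0.3088, 0.1431]
orientation: [121.8, 9.6, 94.2]
force: [-1.1, 0.7, -1.1]
opening: 0.0602
[ -2.6  37.4 -10.7 -78.5 -87.4 -73.4] [0.5053 0.3088 0.1431] [121.8   9.6  94.2] 11.47 F [-1.1  0.7 -1.1] op 0.0602
```

View pics/s8c.png

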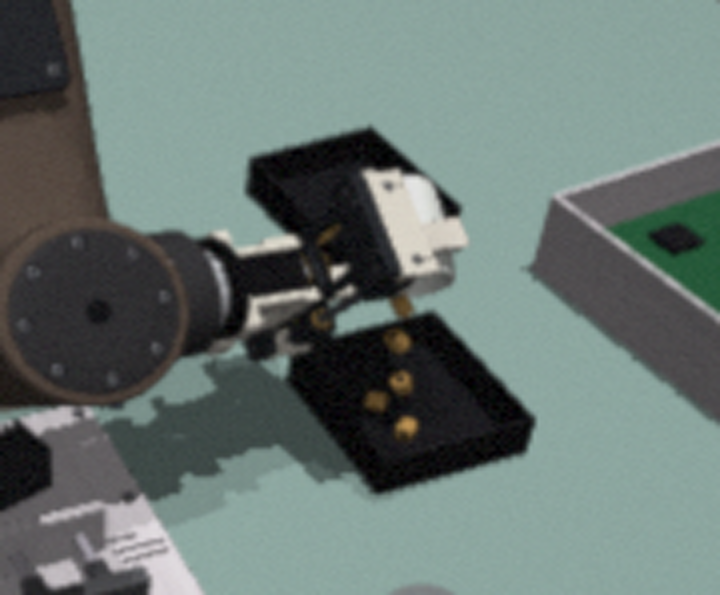

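Spacers are falling into the tray, with four or five visible. I tilt further.

```bash
python3 -m crank '[{"linear":[0,0,0],"rot":[-0.05,0.6,-0.1],"hand":0},{"linear":[0,0,0],"rot":[-0.05,0.6,-0.1],"hand":0},{"linear":[0,0,0],"rot":[-0.05,0.6,-0.1],"hand":0},{"linear":[0,0,0],"rot":[0,0,0],"hand":0},{"linear":[0,0,0],"rot":[0,0,0],"hand":0}]'; python3 -c "
from h import *
st()
s=snap('scene','s9.png')
cv2.imwrite('pics/s9c.png',cv2.resize(s['image'][90:260,260:440,::-1],None,fx=4,fy=3.5,interpolation=2))
"
```

```text
clock: 12.15
tool_pos: [0.5054, 0.3087, 0.1439]
orientation: [130.6, 9.7, 94.2]
force: [-0.4, -0.3, -2.2]
opening: 0.0602
[ -2.6  37.3 -10.7 -78.5 -87.4 -82.3] [0.5054 0.3087 0.1439] [130.6   9.7  94.2] 12.15 F [-0.4 -0.3 -2.2] op 0.0602
```

View pics/s9c.png

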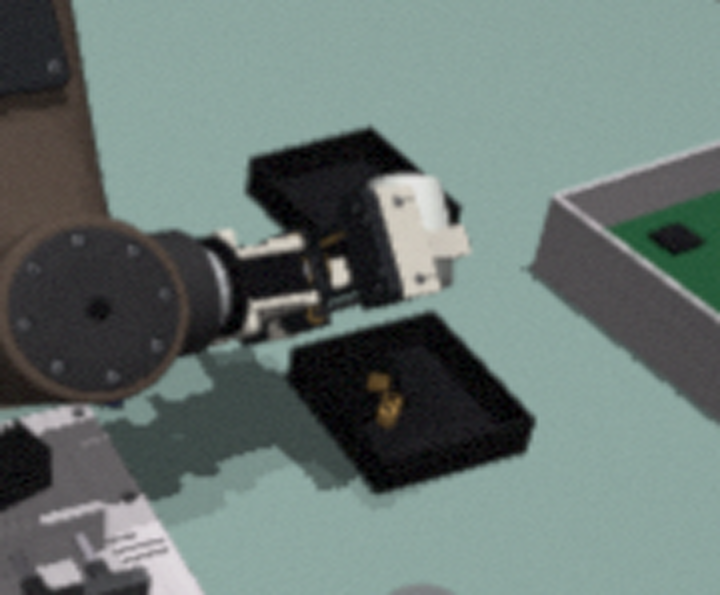

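```bash
python3 -m crank '[{"linear":[0,0,0.2],"rot":[0.08,-0.98,0.17],"hand":0},{"linear":[0,0,0.3],"rot":[0.08,-0.98,0.17],"hand":0},{"linear":[0,0,0.3],"rot":[0.08,-0.98,0.17],"hand":0},{"linear":[0,0,0.3],"rot":[0.08,-0.98,0.17],"hand":0},{"linear":[0,0,0.3],"rot":[0.08,-0.98,0.17],"hand":0},{"linear":[0,-0.3,0.3],"rot":[0.08,-0.98,0.17],"hand":0},{"linear":[0,-0.3,0],"rot":[0.08,-0.98,0.17],"hand":0},{"linear":[0,-0.3,0],"rot":[0.08,-0.98,0.17],"hand":0},{"linear":[0,-0.3,0],"rot":[0.08,-0.98,0.17],"hand":0},{"linear":[0,-0.3,0],"rot":[0.08,-0.98,0.17],"hand":0},{"linear":[0,-0.3,0],"rot":[0.08,-0.98,0.17],"hand":0},{"linear":[0,-0.3,0],"rot":[0.08,-0.98,0.17],"hand":0},{"linear":[0,-0.3,0],"rot":[0.08,-0.98,0.17],"hand":0},{"linear":[0,-0.3,0],"rot":[0.08,-0.98,0.17],"hand":0}]'; python3 -c "
from h import *
st();print(rotto(95,-12,1,0))
s=snap('top','t3.png')
cv2.imwrite('pics/t3c.png',cv2.resize(s['image'][150:280,130:310,::-1],None,fx=4,fy=4,interpolation=2))
"
```

```text
clock: 13.95
tool_pos: [0.503, 0.143, 0.2503]
orientation: [57.5, 9.4, 94.8]
force: [0.3, -0.3, -1.6]
opening: 0.0606
[ -16.6   29.5   -4.9  -69.8 -101.9  -19.2] [0.503  0.143  0.2503] [57.5  9.4 94.8] 13.95 F [ 0.3 -0.3 -1.6] op 0.0606
[  0.49416019 -11.29213678   2.16659083]
```

View pics/t3c.png

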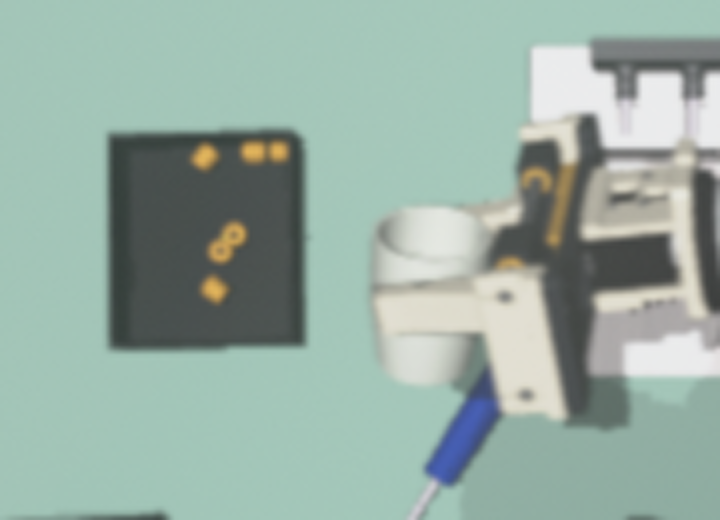

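All six spacers are in the tray. I swing back to the cup's old spot.

```bash
python3 -m crank '[{"linear":[0.1,-0.5,0],"rot":[0.05,-0.98,0.19],"hand":0},{"linear":[0.1,-0.8,0],"rot":[0.05,-0.98,0.19],"hand":0},{"linear":[0.1,-0.8,0],"rot":[0.05,-0.98,0.19],"hand":0},{"linear":[0.1,-0.8,0],"rot":[0.05,-0.98,0.19],"hand":0},{"linear":[0.1,-0.8,0],"rot":[0.05,-0.98,0.19],"hand":0},{"linear":[0.1,-0.6,0],"rot":[0.05,-0.98,0.19],"hand":0},{"linear":[0.1,-0.3,0],"rot":[0.05,-0.98,0.19],"hand":0}]';python3 -c "
from h import *
o=st();print(rotto(40,-14.9,1,0.5), (np.array([.5609,-.2655,.0535])-o['tool_pos'])/.06)"
```

```text
clock: 14.88
tool_pos: [0.5447, -0.1416, 0.2501]
orientation: [21.1, 10.8, 95.5]
force: [-0.7, 0.2, -1.5]
opening: 0.0604
[ -34.6   41.6   19.9  -61.5 -121.2   12.7] [ 0.5447 -0.1416  0.2501] [21.1 10.8 95.5] 14.88 F [-0.7  0.2 -1.5] op 0.0604
[ -2.35056334  -3.51525189 -10.05730003] [ 0.27039248 -2.06573277 -3.27742478]
```

```bash
python3 -m crank '[{"linear":[0,-0.25,0],"rot":[-0.22,-0.33,-0.94],"hand":0},{"linear":[0,-0.25,0],"rot":[-0.22,-0.33,-0.94],"hand":0},{"linear":[0.03,-0.25,0],"rot":[-0.22,-0.33,-0.94],"hand":0},{"linear":[0.03,-0.25,0],"rot":[-0.22,-0.33,-0.94],"hand":0},{"linear":[0.03,-0.25,0],"rot":[-0.22,-0.33,-0.94],"hand":0},{"linear":[0.03,-0.25,0],"rot":[-0.22,-0.33,-0.94],"hand":0},{"linear":[0.03,-0.25,0],"rot":[-0.22,-0.33,-0.94],"hand":0},{"linear":[0.03,-0.15,0],"rot":[-0.22,-0.33,-0.94],"hand":0},{"linear":[0.03,-0.1,-0.2],"rot":[-0.22,-0.33,-0.94],"hand":0},{"linear":[0.03,0,-0.3],"rot":[-0.22,-0.33,-0.94],"hand":0},{"linear":[0,0,-0.3],"rot":[-0.1,-0.2,-0.5],"hand":0}]';python3 -c "
from h import *
o=st();print(rotto(40,-14.9,1,0.5), (np.array([.5609,-.2655,.0535])-o['tool_pos'])/.06)"
```

```text
clock: 16.25
tool_pos: [0.5603, -0.2661, 0.2004]
orientation: [-0.4, 14.5, 39.1]
force: [0.4, 0.1, -0.4]
opening: 0.0605
[-56.   30.1  -6.1 -75.3 -85.4  36.7] [ 0.5603 -0.2661  0.2004] [-0.4 14.5 39.1] 16.25 F [ 0.4  0.1 -0.4] op 0.0605
[0.08363655 0.16116532 0.14468848] [ 0.00945963  0.01029829 -2.44850449]
```

```bash
python3 -m crank '[{"linear":[0,0,-0.45],"rot":[0.08,0.16,0.14],"hand":0},{"linear":[0,0,-0.5],"rot":[0,0,0],"hand":0},{"linear":[0,0,-0.5],"rot":[0,0,0],"hand":0},{"linear":[0,0,-0.4],"rot":[0,0,0],"hand":0},{"linear":[0,0,-0.2],"rot":[0,0,0],"hand":0},{"linear":[0,0,-0.1],"rot":[0,0,0],"hand":0},{"linear":[0,0,-0.05],"rot":[0,0,0],"hand":0}]';python3 -c "
from h import *
o=st();print(rotto(40,-14.9,1,0.5), (np.array([.5609,-.2655,.0535])-o['tool_pos'])/.06)
s=snap('scene','s10.png')
cv2.imwrite('pics/s10c.png',cv2.resize(s['image'][180:340,60:260,::-1],None,fx=4,fy=3.7,interpolation=2))"
```

```text
clock: 17.12
tool_pos: [0.5599, -0.2651, 0.065]
orientation: [0.3, 14.9, 39.9]
force: [0.1, -0.3, -0.3]
opening: 0.0602
[-56.1  43.4  -6.4 -75.9 -82.5  49.3] [ 0.5599 -0.2651  0.065 ] [ 0.3 14.9 39.9] 17.12 F [ 0.1 -0.3 -0.3] op 0.0602
[0.01957539 0.02331765 0.0157862 ] [ 0.01623359 -0.00647104 -0.1921155 ]
```

View pics/s10c.png

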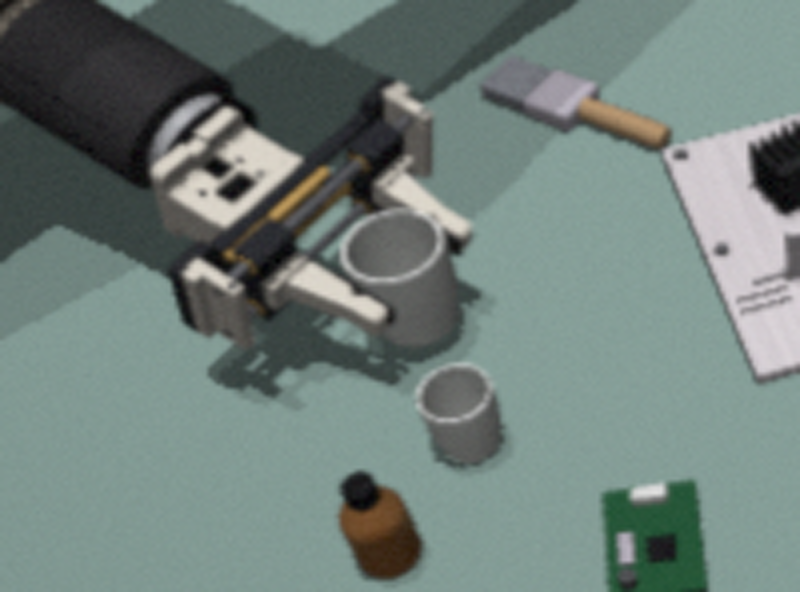

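```bash
python3 -m crank '[{"linear":[0,0,-0.08],"rot":[0,0,0],"hand":0},{"linear":[0,0,-0.06],"rot":[0,0,0],"hand":0},{"linear":[0,0,-0.05],"rot":[0,0,0],"hand":0},{"linear":[0,0,0],"rot":[0,0,0],"hand":0}]'
```

```text
clock: 17.68
tool_pos: [0.5603, -0.2657, 0.0545]
orientation: [0.2, 14.9, 39.8]
force: [1.0, 0.4, -1.5]
opening: 0.0602
```

```bash
python3 -m crank '[{"linear":[0,0,-0.03],"rot":[0,0,0],"hand":0},{"linear":[0,0,-0.03],"rot":[0,0,0],"hand":0}]'
```

```text
clock: 17.92
tool_pos: [0.5606, -0.2656, 0.053]
orientation: [0.1, 14.7, 39.9]
force: [-4.5, -2.3, 14.1]
opening: 0.0606
```

```bash
python3 -m crank '[{"linear":[0,0,0.01],"rot":[0,0,0],"hand":0},{"linear":[0,0,0],"rot":[0,0,0],"hand":1},{"linear":[0,0,0],"rot":[0,0,0],"hand":1},{"linear":[0,0,0],"rot":[0,0,0],"hand":1},{"linear":[0,0,0],"rot":[0,0,0],"hand":1},{"linear":[0,0,0],"rot":[0,0,0],"hand":1}]';python3 -c "
from h import *
o=st()
s=snap('top','t4.png')
cv2.imwrite('pics/t4c.png',cv2.resize(s['image'][140:280,340:480,::-1],None,fx=4,fy=4,interpolation=2))"
```

```text
clock: 18.68
tool_pos: [0.5607, -0.2656, 0.0537]
orientation: [0.0, 14.7, 39.9]
force: [0.1, -0.0, -0.1]
opening: 0.0874
[-56.1  44.7  -6.2 -76.1 -82.4  50.7] [ 0.5607 -0.2656  0.0537] [ 0.  14.7 39.9] 18.68 F [ 0.1 -0.  -0.1] op 0.0874
```

View pics/t4c.png

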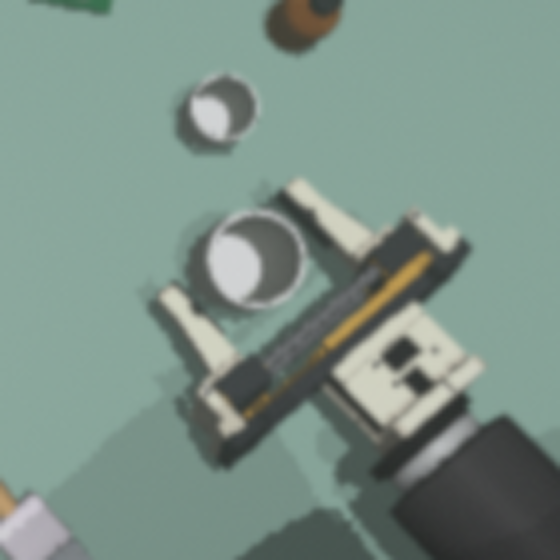

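```bash
python3 -m crank '[{"linear":[-0.2,-0.17,0.06],"rot":[0,0,0],"hand":1},{"linear":[-0.3,-0.25,0.1],"rot":[0,0,0],"hand":1},{"linear":[-0.3,-0.25,0.1],"rot":[0,0,0],"hand":1},{"linear":[-0.3,-0.25,0.1],"rot":[0,0,0],"hand":1},{"linear":[-0.3,-0.25,0.15],"rot":[0,0,0],"hand":1},{"linear":[0,0,0.6],"rot":[0,0,0],"hand":1},{"linear":[0,0,0.8],"rot":[0,0,0],"hand":1},{"linear":[0,0,0.8],"rot":[0,0,0],"hand":1}]';python3 -c "
from h import *
o=st();print(rotto(15,-90),(np.array([.5155,-.0095,.2])-o['tool_pos'])/.06)"
```

```text
clock: 19.73
tool_pos: [0.4654, -0.3437, 0.2191]
orientation: [0.5, 14.7, 39.7]
force: [1.2, -1.1, 0.0]
opening: 0.0875
[-65.9  30.8  -1.8 -69.2 -94.7  34.9] [ 0.4654 -0.3437  0.2191] [ 0.5 14.7 39.7] 19.73 F [ 1.2 -1.1  0. ] op 0.0875
[-7.02776247 13.42792876 -4.12343624] [ 0.83507584  5.57053403 -0.31830807]
```

```bash
python3 -m crank '[{"linear":[0,0,0.3],"rot":[-0.47,0.9,-0.28],"hand":1},{"linear":[0,0,0.3],"rot":[-0.47,0.9,-0.28],"hand":1},{"linear":[0,0,0.2],"rot":[-0.47,0.9,-0.28],"hand":1},{"linear":[0,0.2,0],"rot":[-0.47,0.9,-0.28],"hand":1},{"linear":[0,0.3,0],"rot":[-0.47,0.9,-0.28],"hand":1},{"linear":[0.08,0.5,0],"rot":[-0.47,0.9,-0.28],"hand":1},{"linear":[0.08,0.5,0],"rot":[-0.47,0.9,-0.28],"hand":1},{"linear":[0.08,0.5,0],"rot":[-0.47,0.9,-0.28],"hand":1},{"linear":[0.08,0.5,0],"rot":[-0.47,0.9,-0.28],"hand":1},{"linear":[0.08,0.5,0],"rot":[-0.47,0.9,-0.28],"hand":1},{"linear":[0.08,0.5,0],"rot":[-0.47,0.9,-0.28],"hand":1},{"linear":[0.08,0.5,0],"rot":[-0.47,0.9,-0.28],"hand":1},{"linear":[0.08,0.5,0],"rot":[-0.47,0.9,-0.28],"hand":1},{"linear":[0.08,0.5,0],"rot":[-0.47,0.9,-0.28],"hand":1},{"linear":[0.08,0.3,0],"rot":[-0.47,0.9,-0.28],"hand":1}]';python3 -c "
from h import *
o=st();print(rotto(15,-90),(np.array([.5155,-.0095,.2])-o['tool_pos'])/.06)
s=snap('wrist','w2.png')"
```

```text
clock: 21.6
tool_pos: [0.5019, -0.0346, 0.2898]
orientation: [-123.0, 86.6, -109.4]
force: [1.0, 0.3, -0.1]
opening: 0.087
[ 20.6   2.7 -15.1   2.7 -74.5 -97.8] [ 0.5019 -0.0346  0.2898] [-123.    86.6 -109.4] 21.6 F [ 1.   0.3 -0.1] op 0.087
[ 0.64486614 -0.2185773   0.2891716 ] [ 0.22598302  0.41780917 -1.49705953]
```

View pics/w2.png

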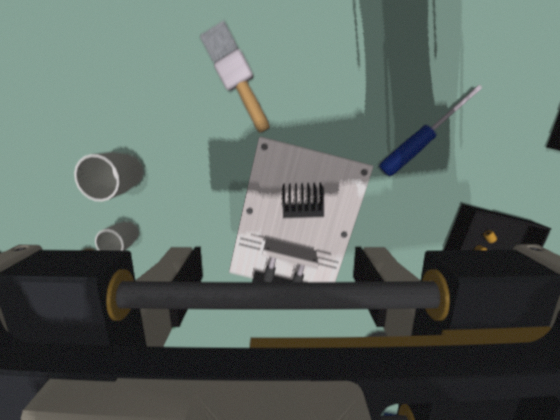

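Run:
```python
from h import *
from scipy.spatial.transform import Rotation as R
o=monitor.get_obs(); s=wristM(load('w2'),o)
Rm=R.from_euler('xyz',o['orientation'],degrees=True).as_matrix(); print('jaw az',np.degrees(np.arctan2(Rm[1,1],Rm[0,1])))
P=cloud(s); m=np.zeros(P.shape[:2],bool); m[165:225,265:340]=1
q=P[m&(P[...,2]>.045)&(P[...,2]<.075)&(P[...,0]<.57)]; print('depth sink',len(q),cv2.minAreaRect((q[:,:2]*1000).astype(np.float32)),np.median(q[:,2]))
im=s['image'].astype(int); 
cv2.imwrite('pics/w2c.png',cv2.resize(s['image'][130:285,225:385,::-1],None,fx=5,fy=3.8,interpolation=2))
for p in [(230,273),(264,138),(371,165)]: print(onz(s,*p,.012).round(4))
t=load('t4'); P=cloud(t)
q=P[200:234,282:314].reshape(-1,3); q=q[(q[:,2]>.048)&(q[:,2]<.07)]; print('top sink',len(q),cv2.minAreaRect((q[:,:2]*1000).astype(np.float32)))
```

```text
jaw az 103.58321928605893
depth sink 744 ((518.022216796875, -8.426498413085938), (40.468807220458984, 55.98048782348633), 16.166784286499023) 0.05563405580838022
[ 0.6662 -0.0875  0.012 ]
[ 0.448  -0.0814  0.012 ]
[0.4481 0.0761 0.012 ]
top sink 195 ((516.6737670898438, -9.719367980957031), (39.788909912109375, 55.80884552001953), 16.547504425048828)
```

View pics/w2c.png

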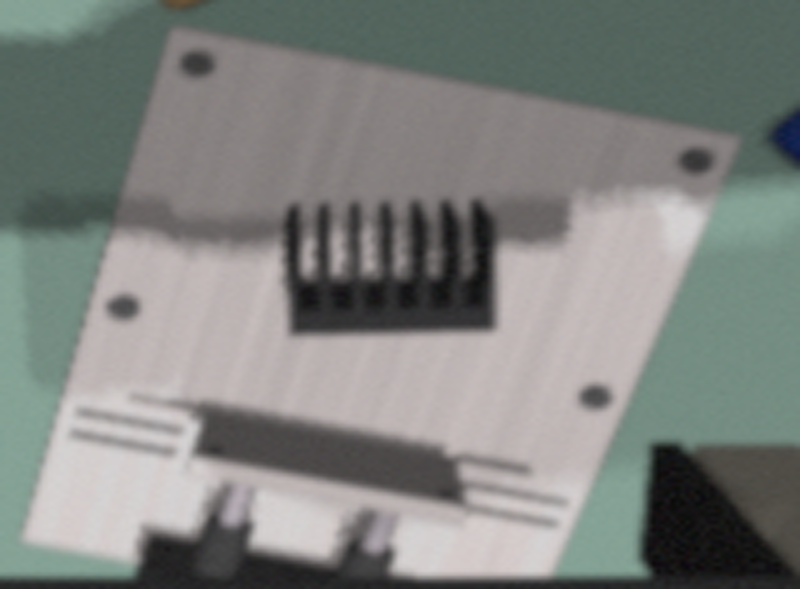

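```bash
python3 -m crank '[{"linear":[0.15,0.2,-0.4],"rot":[0.32,-0.1,0.2],"hand":1},{"linear":[0.15,0.22,-0.5],"rot":[0.32,-0.1,0.2],"hand":1},{"linear":[0,0,-0.5],"rot":[0,0,0],"hand":1},{"linear":[0,0,-0.4],"rot":[0,0,0],"hand":1},{"linear":[0,0,-0.2],"rot":[0,0,0],"hand":1}]';python3 -c "
from h import *
o=st();print(rotto(15.5,-90),(np.array([.520,-.008,.022])-o['tool_pos'])/.06)"
```

```text
clock: 22.28
tool_pos: [0.523, -0.011, 0.1694]
orientation: [-130.3, 89.8, -115.1]
force: [0.5, -0.3, 0.5]
opening: 0.0877
[ 20.4   9.  -23.1   0.2 -58.1 -95.3] [ 0.523  -0.011   0.1694] [-130.3   89.8 -115.1] 22.27 F [ 0.5 -0.3  0.5] op 0.0877
[ 0.03509263 -0.01631591  0.05515355] [-0.04991366  0.05020288 -2.45672951]
```

```bash
python3 -m crank '[{"linear":[-0.05,0.05,-0.4],"rot":[0.03,-0.01,0.05],"hand":1},{"linear":[0,0,-0.5],"rot":[0,0,0],"hand":1},{"linear":[0,0,-0.5],"rot":[0,0,0],"hand":1},{"linear":[0,0,-0.4],"rot":[0,0,0],"hand":1},{"linear":[0,0,-0.25],"rot":[0,0,0],"hand":1},{"linear":[0,0,-0.12],"rot":[0,0,0],"hand":1},{"linear":[0,0,0],"rot":[0,0,0],"hand":1}]';python3 -c "
from h import *
o=st();print(rotto(15.5,-90),(np.array([.520,-.008,.022])-o['tool_pos'])/.06)
s=snap('scene','s11.png')
cv2.imwrite('pics/s11c.png',cv2.resize(s['image'][150:300,200:350,::-1],None,fx=4,fy=4,interpolation=2))"
```

```text
clock: 23.15
tool_pos: [0.5231, -0.0119, 0.0409]
orientation: [-16.8, 89.6, -1.7]
force: [0.4, 0.3, 0.6]
opening: 0.0875
[ 20.3  17.7 -32.    0.3 -39.9 -95.4] [ 0.5231 -0.0119  0.0409] [-16.8  89.6  -1.7] 23.15 F [0.4 0.3 0.6] op 0.0875
[0.002256   0.08726656 0.07427129] [-0.05100097  0.06526395 -0.31422896]
```

View pics/s11c.png

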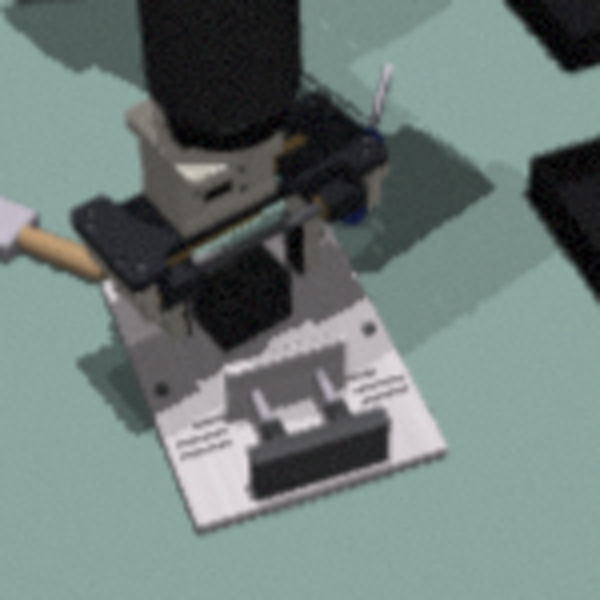

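```bash
python3 -m crank '[{"linear":[-0.05,0.07,-0.15],"rot":[0,0.08,0.07],"hand":1},{"linear":[-0.02,0.02,-0.15],"rot":[0,0,0],"hand":1},{"linear":[0,0,-0.06],"rot":[0,0,0],"hand":1}]';python3 -c "
from h import *
o=st();print(rotto(15.5,-90),(np.array([.520,-.008,.022])-o['tool_pos'])/.06)"
```

```text
clock: 23.58
tool_pos: [0.52, -0.0057, 0.0199]
orientation: [-0.6, 89.8, 14.9]
force: [-0.4, -0.5, 0.6]
opening: 0.0878
[ 21.   19.4 -33.2   0.  -37.2 -95.6] [ 0.52   -0.0057  0.0199] [-0.6 89.8 14.9] 23.57 F [-0.4 -0.5  0.6] op 0.0878
[-0.01187548  0.04471782 -0.00305524] [ 0.00059238 -0.03897712  0.03448165]
```

Aligned, so I close on the heat sink.

```bash
python3 -m crank '[{"linear":[0,-0.03,0.04],"rot":[0,0.03,0],"hand":0.8},{"linear":[0,0,0],"rot":[0,0,0],"hand":0},{"linear":[0,0,0],"rot":[0,0,0],"hand":0},{"linear":[0,0,0],"rot":[0,0,0],"hand":0},{"linear":[0,0,0],"rot":[0,0,0],"hand":0},{"linear":[0,0,0],"rot":[0,0,0],"hand":0},{"linear":[0,0,0],"rot":[0,0,0],"hand":0}]';python3 -c "
from h import *
o=st();print(rotto(0,-90))
s=snap('top','t5.png')
cv2.imwrite('pics/t5c.png',cv2.resize(s['image'][145:255,230:360,::-1],None,fx=5,fy=5,interpolation=2))"
```

```text
clock: 24.45
tool_pos: [0.5201, -0.0076, 0.0225]
orientation: [23.4, 89.9, 38.9]
force: [-1.0, -0.2, -0.9]
opening: 0.0562
[ 20.8  19.3 -32.9  -0.  -37.8 -95.2] [ 0.5201 -0.0076  0.0225] [23.4 89.9 38.9] 24.45 F [-1.  -0.2 -0.9] op 0.0562
[-0.00871772  0.01444154 -3.10641219]
```

View pics/t5c.png

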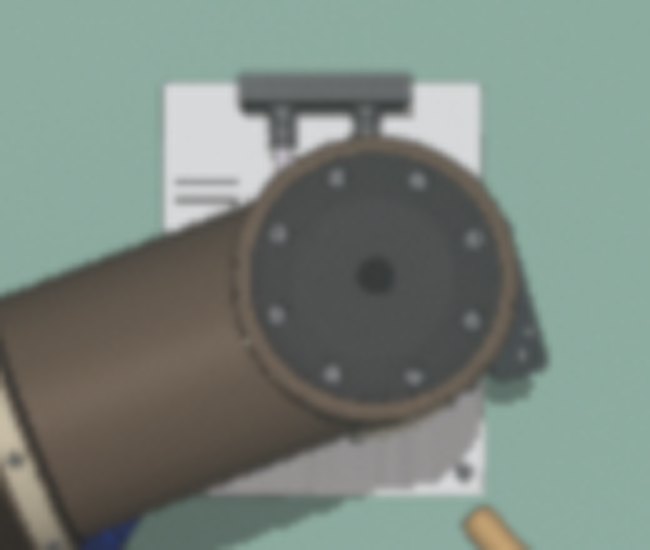

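```bash
python3 -m crank '[{"linear":[0,0,0],"rot":[0,0,-0.6],"hand":0},{"linear":[0,0,0],"rot":[0,0,-0.8],"hand":0},{"linear":[0,0,0],"rot":[0,0,-0.8],"hand":0},{"linear":[0,0,0],"rot":[0,0,-0.6],"hand":0},{"linear":[0,0,0],"rot":[0,0,-0.3],"hand":0},{"linear":[0,0,0],"rot":[0,0,0],"hand":0}]';python3 -c "
from h import *
o=st();print(rotto(-.3,-90))
s=snap('scene','s12.png')
cv2.imwrite('pics/s12c.png',cv2.resize(s['image'][180:290,210:330,::-1],None,fx=5,fy=5,interpolation=2))
s=snap('wrist','w3.png')"
```

```text
clock: 25.25
tool_pos: [0.5198, -0.0076, 0.0225]
orientation: [31.5, 89.9, 31.1]
force: [0.8, -0.0, -0.3]
opening: 0.0557
[  20.8   19.3  -32.9   -0.   -37.8 -111.2] [ 0.5198 -0.0076  0.0225] [31.5 89.9 31.1] 25.25 F [ 0.8 -0.  -0.3] op 0.0557
[-0.00564041  0.00934526  0.02513852]
```

View pics/s12c.png

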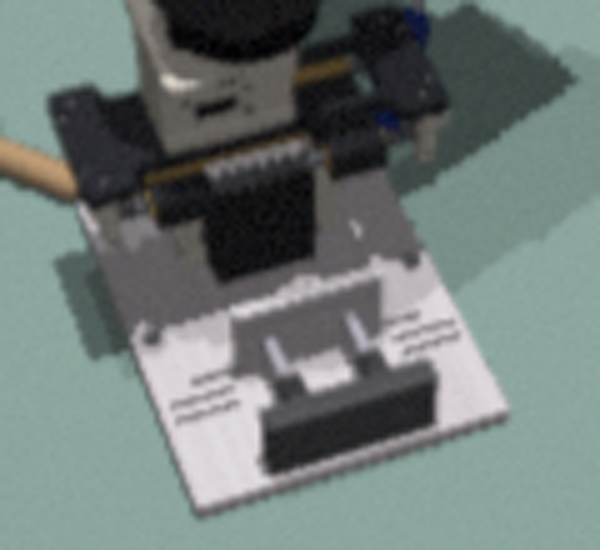

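View pics/w3.png

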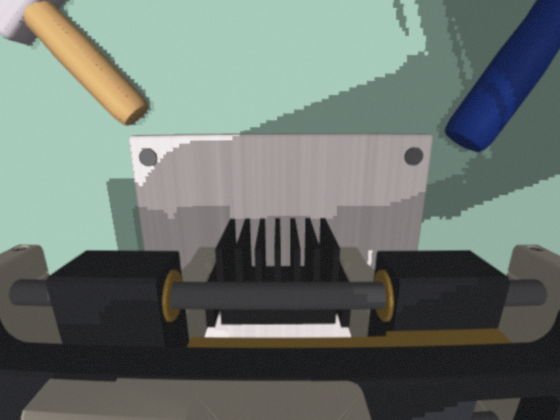

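Run:
```python
from h import *
s=load('s12'); 
f=lambda p:(p[0]/5+210-.4,p[1]/5+180-.4)
for n,p,z in [('sinkR',(220,280),.012),('sinkL',(316,258),.012),('baseFR',(196,512),.012),('baseFL',(509,412),.012),('blkR',(265,408),.054),('blkL',(438,368),.054),('plR',(233,323),.063),('plL',(382,262),.063)]:
    print(n,onz(s,*f(p),z).round(4))
from scipy.spatial.transform import Rotation as R
w=load('w3'); o=monitor.get_obs(); wristM(w,o)
for p in [(130.5,135.5),(430.5,135),(149,157),(414,156)]: print(onz(w,*p,.012).round(4))
P=cloud(s); q=P[180:260,235:300].reshape(-1,3)
m=(q[:,2]>.02)&(q[:,2]<.052)&(q[:,0]>.525)&(q[:,0]<.56)&(abs(q[:,1]+.008)<.04)
print('sinkface',m.sum(),np.percentile(q[m],[3,50,97],axis=0).round(4))
m=(q[:,2]>.057)&(q[:,2]<.07)&(q[:,0]>.58)&(q[:,0]<.62); print('plate',m.sum(),q[m].min(0).round(4),q[m].max(0).round(4))
```

```text
sinkR [ 0.5319 -0.0343  0.012 ]
sinkL [0.5362 0.0197 0.012 ]
baseFR [ 0.6695 -0.093   0.012 ]
baseFL [0.6698 0.0757 0.012 ]
blkR [ 0.6518 -0.0488  0.054 ]
blkL [0.6599 0.0395 0.054 ]
plR [ 0.6027 -0.0482  0.063 ]
plL [0.5925 0.0362 0.063 ]
[ 0.4486 -0.0884  0.012 ]
[0.4495 0.0769 0.012 ]
[ 0.4606 -0.0794  0.012 ]
[0.461  0.0689 0.012 ]
sinkface 217 [[ 0.5271 -0.0451  0.0211]
 [ 0.5346 -0.0098  0.037 ]
 [ 0.5372  0.0291  0.0507]]
plate 129 [ 0.5927 -0.0477  0.057 ] [0.6035 0.032  0.0681]
```

```bash
python3 -m crank '[{"linear":[0.08,0,0],"rot":[0,0,0],"hand":0},{"linear":[0.15,0,0],"rot":[0,0,0],"hand":0},{"linear":[0.2,0,0],"rot":[0,0,0],"hand":0},{"linear":[0.2,0,0],"rot":[0,0,0],"hand":0},{"linear":[0.12,0,0],"rot":[0,0,0],"hand":0},{"linear":[0.05,0,0],"rot":[0,0,0],"hand":0}]';python3 -c "
from h import *
o=st();print(rotto(-.3,-90))
s=snap('scene','s13.png')
cv2.imwrite('pics/s13c.png',cv2.resize(s['image'][180:290,210:330,::-1],None,fx=5,fy=5,interpolation=2))"
```

```text
clock: 26.1
tool_pos: [0.5679, -0.0086, 0.0225]
orientation: [-167.3, 89.7, -167.6]
force: [-5.1, 0.9, 6.6]
opening: 0.0558
[  18.8   23.   -26.4   -0.   -40.9 -109.1] [ 0.5679 -0.0086  0.0225] [-167.3   89.7 -167.6] 26.1 F [-5.1  0.9  6.6] op 0.0558
[ 0.01173316 -0.05326532  0.00600065]
```

View pics/s13c.png

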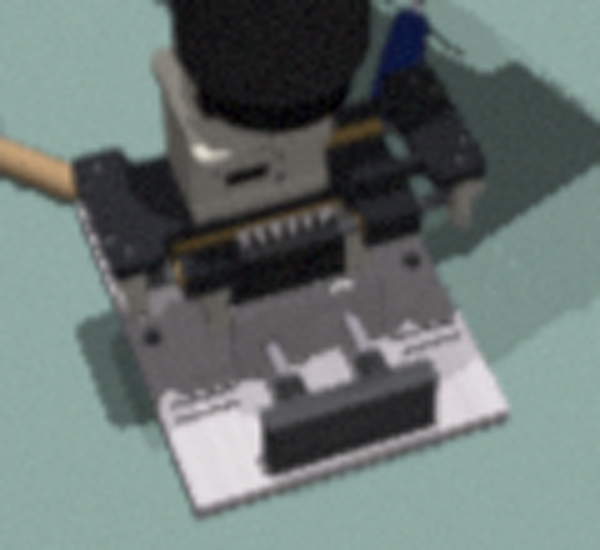

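```bash
python3 -m crank '[{"linear":[0.05,0.02,0.01],"rot":[0,-0.03,0],"hand":0},{"linear":[0.05,0.01,0.01],"rot":[0,0,0],"hand":0}]';python3 -c "
from h import *
o=st();print(rotto(-.3,-90))"
```

```text
clock: 26.4
tool_pos: [0.5751, -0.0066, 0.0231]
orientation: [-145.4, 89.9, -145.7]
force: [0.0, -0.6, -3.4]
opening: 0.056
[  18.8   23.4  -25.7    0.   -41.  -109.2] [ 0.5751 -0.0066  0.0231] [-145.4   89.9 -145.7] 26.4 F [ 0.  -0.6 -3.4] op 0.056
[ 0.00811494 -0.01188578  0.01011289]
```

```bash
python3 -m crank '[{"linear":[0.06,-0.01,-0.01],"rot":[0,0,0],"hand":0},{"linear":[0.05,-0.01,0],"rot":[0,0,0],"hand":0},{"linear":[0,0,0],"rot":[0,0,0],"hand":0}]';python3 -c "
from h import *
o=st();print(rotto(-.3,-90))"
```

```text
clock: 26.78
tool_pos: [0.5806, -0.0077, 0.0226]
orientation: [-167.2, 89.8, -167.6]
force: [-1.0, -0.1, -1.5]
opening: 0.0557
[  18.5   23.9  -24.8   -0.   -41.6 -108.8] [ 0.5806 -0.0077  0.0226] [-167.2   89.8 -167.6] 26.77 F [-1.  -0.1 -1.5] op 0.0557
[ 0.0104653  -0.04730715  0.01069493]
```

```bash
python3 -m crank '[{"linear":[0.06,0,-0.003],"rot":[0,-0.03,0],"hand":0},{"linear":[0.05,0,0],"rot":[0,0,0],"hand":0},{"linear":[0,0,0],"rot":[0,0,0],"hand":0}]';python3 -c "
from h import *
o=st();print(rotto(-.3,-90))
s=snap('scene','s14.png')
cv2.imwrite('pics/s14c.png',cv2.resize(s['image'][180:290,210:330,::-1],None,fx=5,fy=5,interpolation=2))"
```

```text
clock: 27.15
tool_pos: [0.5833, -0.008, 0.0226]
orientation: [-169.0, 89.5, -169.4]
force: [-1.9, -0.4, -1.2]
opening: 0.0558
[ 1.840e+01  2.420e+01 -2.420e+01 -1.000e-01 -4.210e+01 -1.087e+02] [ 0.5833 -0.008   0.0226] [-169.    89.5 -169.4] 27.15 F [-1.9 -0.4 -1.2] op 0.0558
[ 0.01809133 -0.09636467  0.02164106]
```

View pics/s14c.png

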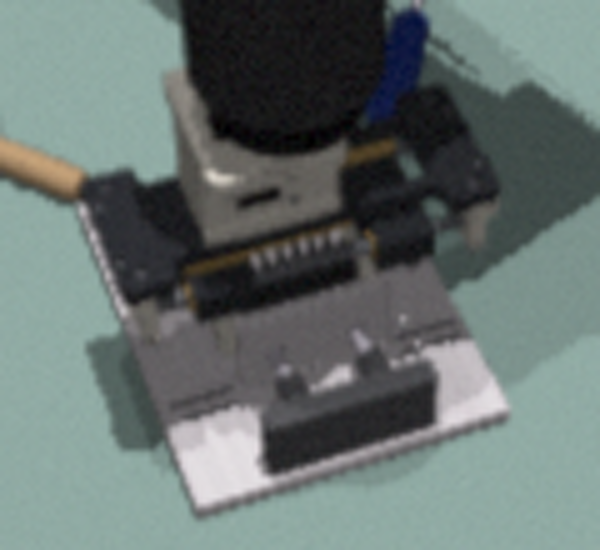

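```bash
python3 -m crank '[{"linear":[0.06,0,0],"rot":[0,-0.1,0.02],"hand":0},{"linear":[0.06,0,0],"rot":[0,-0.03,0],"hand":0},{"linear":[0.06,0,0],"rot":[0,-0.03,0],"hand":0},{"linear":[0,0,0],"rot":[0,0,0],"hand":0}]';python3 -c "
from h import *
o=st();print(rotto(-.3,-90))"
```

```text
clock: 27.7
tool_pos: [0.5861, -0.0086, 0.0226]
orientation: [-159.0, 89.5, -159.4]
force: [-2.0, 0.2, 0.3]
opening: 0.0554
[  18.3   24.4  -23.9    0.   -42.2 -108.7] [ 0.5861 -0.0086  0.0226] [-159.    89.5 -159.4] 27.7 F [-2.   0.2  0.3] op 0.0554
[ 0.03207541 -0.08515629  0.01947049]
```

```bash
python3 -m crank '[{"linear":[0.1,0.02,0],"rot":[0.03,-0.1,0.02],"hand":0},{"linear":[0.1,0.01,0],"rot":[0,-0.05,0],"hand":0},{"linear":[0,0,0],"rot":[0,0,0],"hand":0}]';python3 -c "
from h import *
o=st();print(rotto(-.3,-90))"
```

```text
clock: 28.08
tool_pos: [0.5905, -0.0087, 0.0226]
orientation: [-159.3, 89.5, -159.8]
force: [-3.1, 2.8, 0.7]
opening: 0.0562
[  18.1   24.7  -23.3    0.   -42.4 -108.6] [ 0.5905 -0.0087  0.0226] [-159.3   89.5 -159.8] 28.07 F [-3.1  2.8  0.7] op 0.0562
[ 0.03169025 -0.08566455  0.0229106 ]
```

```bash
python3 -m crank '[{"linear":[0,0,0],"rot":[0,0,0],"hand":0},{"linear":[0,0,0],"rot":[0,0,0],"hand":0}]';python3 -c "
from h import *
o=st();print(rotto(-.3,-90))
s=snap('scene','s15.png')
cv2.imwrite('pics/s15c.png',cv2.resize(s['image'][190:290,220:330,::-1],None,fx=6,fy=6,interpolation=2))
P=cloud(s);q=P[180:290,220:330].reshape(-1,3)
f=lambda p:(p[0]/6+220-.4,p[1]/6+190-.4)
"
```

```text
clock: 28.32
tool_pos: [0.5902, -0.0086, 0.0226]
orientation: [-161.7, 89.5, -162.1]
force: [-4.1, 0.4, 1.0]
opening: 0.0561
[  18.1   24.7  -23.3   -0.   -42.4 -108.6] [ 0.5902 -0.0086  0.0226] [-161.7   89.5 -162.1] 28.32 F [-4.1  0.4  1. ] op 0.0561
[ 0.02836189 -0.08748324  0.02888918]
```

View pics/s15c.png

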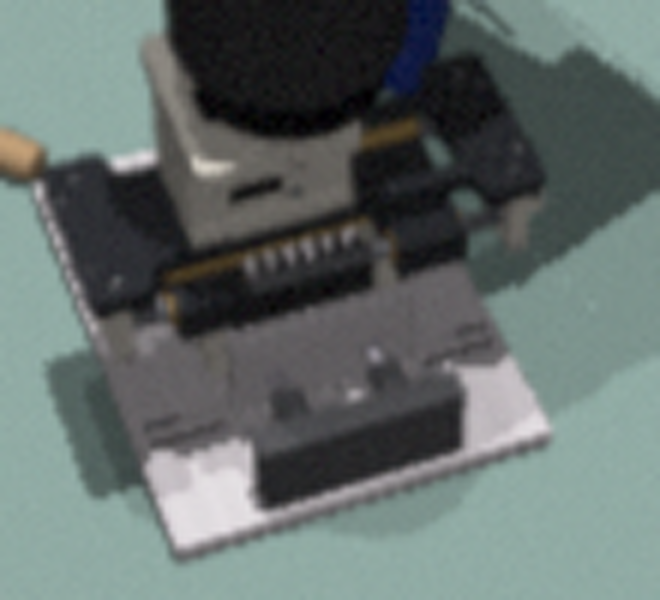

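Run:
```python
from h import *
for n in ['scene0','s12','s13','s14','s15']:
    s=load(n);P=cloud(s)[185:285,215:325].reshape(-1,3)
    out=[]
    for lo,hi in [(-.044,-.022),(-.02,.005),(.008,.028)]:
        m=(P[:,2]>.035)&(P[:,2]<.058)&(P[:,0]>.57)&(P[:,0]<.635)&(P[:,1]>lo)&(P[:,1]<hi); out.append((round(float(np.median(P[m,0])),4),int(m.sum())))
    print(n,out)
```

```text
scene0 [(0.6016, 82), (0.6004, 49), (0.6017, 75)]
s12 [(0.6022, 86), (0.6004, 51), (0.602, 76)]
s13 [(0.6005, 103), (0.5997, 75), (0.6012, 98)]
s14 [(0.608, 82), (0.6061, 82), (0.6079, 88)]
s15 [(0.615, 72), (0.6131, 83), (0.6148, 73)]
```

```bash
python3 -m crank '[{"linear":[0.08,0.02,0],"rot":[0.03,-0.09,0.03],"hand":0},{"linear":[0.03,0.01,0],"rot":[0,-0.05,0],"hand":0},{"linear":[0,0,0],"rot":[0,0,0],"hand":0},{"linear":[0,0,0],"rot":[0,0,0],"hand":0}]';python3 - <<'E'
from h import *
o=st();print(rotto(-.3,-90))
s=snap('scene','s16.png');P=cloud(s)[185:285,215:325].reshape(-1,3)
for lo,hi in [(-.044,-.022),(-.02,.005),(.008,.028)]:
    m=(P[:,2]>.035)&(P[:,2]<.058)&(P[:,0]>.57)&(P[:,0]<.635)&(P[:,1]>lo)&(P[:,1]<hi); print(round(float(np.median(P[m,0])),4),int(m.sum()))
E
```

```text
clock: 28.88
tool_pos: [0.5915, -0.0086, 0.0226]
orientation: [-155.1, 89.7, -155.5]
force: [-3.9, 1.7, 2.0]
opening: 0.0559
[ 1.810e+01  2.470e+01 -2.330e+01  1.000e-01 -4.230e+01 -1.085e+02] [ 0.5915 -0.0086  0.0226] [-155.1   89.7 -155.5] 28.88 F [-3.9  1.7  2. ] op 0.0559
[ 0.02577295 -0.05644093  0.01533724]
0.6157 74
0.6142 85
0.6151 79
```

```bash
python3 -m crank '[{"linear":[0.1,0.04,0],"rot":[0,-0.06,0.02],"hand":0},{"linear":[0.06,0.03,0],"rot":[0,-0.03,0],"hand":0},{"linear":[0,0,0],"rot":[0,0,0],"hand":0},{"linear":[0,0,0],"rot":[0,0,0],"hand":0}]';python3 - <<'E'
from h import *
o=st();print(rotto(-.3,-90))
s=snap('scene','s17.png');P=cloud(s)[185:285,215:325].reshape(-1,3)
for lo,hi in [(-.044,-.022),(-.02,.005),(.008,.028)]:
    m=(P[:,2]>.035)&(P[:,2]<.058)&(P[:,0]>.57)&(P[:,0]<.635)&(P[:,1]>lo)&(P[:,1]<hi); print(round(float(np.median(P[m,0])),4),int(m.sum()))
cv2.imwrite('pics/s17c.png',cv2.resize(s['image'][190:290,220:330,::-1],None,fx=6,fy=6,interpolation=2))
s=snap('top','t6.png')
cv2.imwrite('pics/t6c.png',cv2.resize(s['image'][145:255,230:360,::-1],None,fx=5,fy=5,interpolation=2))
E
```

```text
clock: 29.42
tool_pos: [0.592, -0.0086, 0.0227]
orientation: [-150.3, 89.1, -150.7]
force: [-6.0, 2.4, 1.2]
opening: 0.0558
[  18.2   25.   -22.9    0.2  -43.  -108.8] [ 0.592  -0.0086  0.0227] [-150.3   89.1 -150.7] 29.43 F [-6.   2.4  1.2] op 0.0558
[ 0.08624568 -0.1536379   0.02257207]
0.6163 80
0.6147 87
0.6161 79
```

View pics/s17c.png

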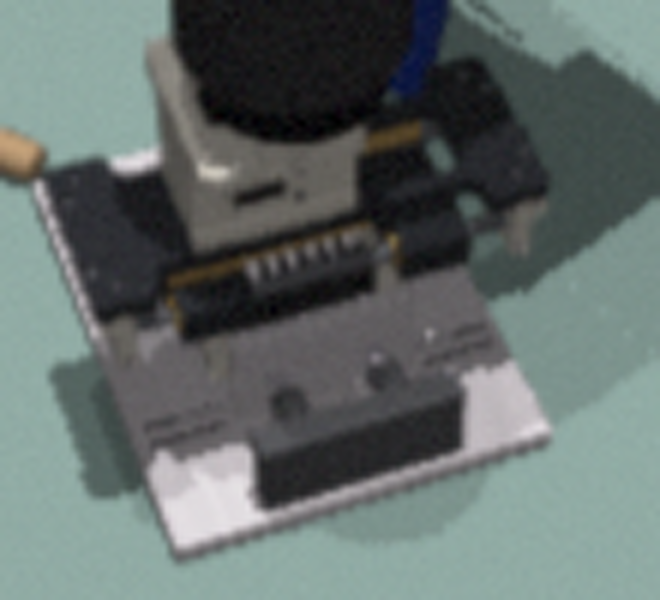

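View pics/t6c.png

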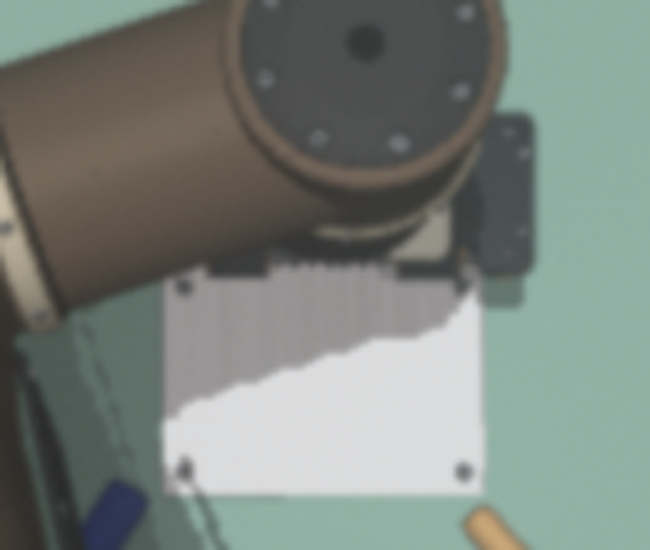

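```bash
python3 -m crank '[{"linear":[0.05,0.02,0],"rot":[0.1,-0.2,0.03],"hand":0},{"linear":[0.05,0.02,0],"rot":[0.03,-0.1,0],"hand":0},{"linear":[0.03,0,0],"rot":[0,-0.05,0],"hand":0}]';python3 - <<'E'
from h import *
o=st();print(rotto(-.3,-90))
s=snap('scene','s18.png');P=cloud(s)[185:285,215:325].reshape(-1,3)
for lo,hi in [(-.044,-.022),(-.02,.005),(.008,.028)]:
    m=(P[:,2]>.035)&(P[:,2]<.058)&(P[:,0]>.57)&(P[:,0]<.635)&(P[:,1]>lo)&(P[:,1]<hi); print(round(float(np.median(P[m,0])),4),int(m.sum()))
E
```

```text
clock: 29.9
tool_pos: [0.5924, -0.0086, 0.0225]
orientation: [2.2, 89.8, 1.9]
force: [-9.4, 7.3, 7.9]
opening: 0.0559
[ 1.810e+01  2.450e+01 -2.370e+01  1.000e-01 -4.160e+01 -1.085e+02] [ 0.5924 -0.0086  0.0225] [ 2.2 89.8  1.9] 29.9 F [-9.4  7.3  7.9] op 0.0559
[-0.00142401  0.04316527  0.00076213]
0.6162 75
0.615 87
0.6156 73
```

```bash
python3 -m crank '[{"linear":[0.03,-0.02,0.01],"rot":[0,0.02,0],"hand":0},{"linear":[0.03,-0.01,0.005],"rot":[0,0,0],"hand":0}]';python3 - <<'E'
from h import *
o=st();print(rotto(-.3,-90), o['moment'].round(2))
E
```

```text
clock: 30.2
tool_pos: [0.5923, -0.0093, 0.0225]
orientation: [169.3, 89.8, 169.0]
force: [-11.5, 6.6, 8.5]
opening: 0.0558
[  17.9   24.8  -23.2   -0.2  -42.3 -108.1] [ 0.5923 -0.0093  0.0225] [169.3  89.8 169. ] 30.2 F [-11.5   6.6   8.5] op 0.0558
[-0.0093764  -0.04834074  0.00579027] [ 2.5   3.92 -0.18]
```

```bash
python3 -m crank '[{"linear":[0,0,0.005],"rot":[0,0,0],"hand":0},{"linear":[0,0,0],"rot":[0,0,0],"hand":0}]';python3 - <<'E'
from h import *
o=st();print(rotto(-.3,-90), o['moment'].round(2))
s=snap('scene','s19.png');P=cloud(s)[185:285,215:325].reshape(-1,3)
for lo,hi in [(-.044,-.022),(-.02,.005),(.008,.028)]:
    m=(P[:,2]>.035)&(P[:,2]<.058)&(P[:,0]>.57)&(P[:,0]<.635)&(P[:,1]>lo)&(P[:,1]<hi); print(round(float(np.median(P[m,0])),4),int(m.sum()))
E
```

```text
clock: 30.45
tool_pos: [0.5911, -0.0092, 0.0225]
orientation: [177.7, 89.6, 177.4]
force: [-4.3, 1.1, 3.6]
opening: 0.056
[  17.9   24.7  -23.2   -0.2  -42.4 -108.1] [ 0.5911 -0.0092  0.0225] [177.7  89.6 177.4] 30.45 F [-4.3  1.1  3.6] op 0.056
[-0.00337626 -0.07520496  0.00071261] [ 0.29  1.44 -0.19]
0.6156 73
0.6144 81
0.6152 76
```

```bash
python3 -m crank '[{"linear":[0.1,0.06,0.01],"rot":[0,-0.08,0],"hand":0}]';python3 - <<'E'
from h import *
o=st();print(rotto(-.3,-90), o['moment'].round(2))
E
python3 -m crank '[{"linear":[0.05,0.06,0],"rot":[0,0,0],"hand":0}]';python3 - <<'E'
from h import *
o=st();print(rotto(-.3,-90), o['moment'].round(2))
s=snap('scene','s20.png');P=cloud(s)[185:285,215:325].reshape(-1,3)
for lo,hi in [(-.044,-.022),(-.02,.005),(.008,.028)]:
    m=(P[:,2]>.035)&(P[:,2]<.058)&(P[:,0]>.57)&(P[:,0]<.635)&(P[:,1]>lo)&(P[:,1]<hi); print(round(float(np.median(P[m,0])),4),int(m.sum()))
E
```

```text
clock: 30.62
tool_pos: [0.5925, -0.0082, 0.0226]
orientation: [-158.7, 89.5, -159.1]
force: [-17.0, -10.8, 12.9]
opening: 0.0556
[  18.1   24.9  -23.     0.   -42.6 -108.5] [ 0.5925 -0.0082  0.0226] [-158.7   89.5 -159.1] 30.62 F [-17.  -10.8  12.9] op 0.0556
[ 0.03750456 -0.09791606  0.01216839] [-3.55  5.87 -0.27]
clock: 30.75
tool_pos: [0.5927, -0.0077, 0.0227]
orientation: [-153.1, 89.1, -153.5]
force: [-8.7, -14.8, 12.0]
opening: 0.0559
[  18.2   25.1  -22.8    0.2  -43.1 -108.8] [ 0.5927 -0.0077  0.0227] [-153.1   89.1 -153.5] 30.75 F [ -8.7 -14.8  12. ] op 0.0559
[ 0.08196973 -0.16379669  0.02011756] [-4.78  2.8  -0.38]
0.6166 75
0.616 77
0.6167 71
```

```bash
python3 -m crank '[{"linear":[0.03,0,0.02],"rot":[0.06,-0.12,0.02],"hand":0},{"linear":[0.02,0,0],"rot":[0,0,0],"hand":0}]';python3 - <<'E'
from h import *
o=st();print(rotto(-.3,-90), o['moment'].round(2))
s=snap('scene','s21.png');P=cloud(s)[185:285,215:325].reshape(-1,3)
for lo,hi in [(-.044,-.022),(-.02,.005),(.008,.028)]:
    m=(P[:,2]>.035)&(P[:,2]<.058)&(P[:,0]>.57)&(P[:,0]<.635)&(P[:,1]>lo)&(P[:,1]<hi); print(round(float(np.median(P[m,0])),4),int(m.sum()))
E
```

```text
clock: 31.05
tool_pos: [0.5915, -0.0086, 0.0226]
orientation: [-165.9, 89.3, -166.3]
force: [-10.5, 5.4, 11.5]
opening: 0.0558
[ 1.810e+01  2.490e+01 -2.300e+01 -1.000e-01 -4.280e+01 -1.084e+02] [ 0.5915 -0.0086  0.0226] [-165.9   89.3 -166.3] 31.05 F [-10.5   5.4  11.5] op 0.0558
[ 0.03215315 -0.13119966  0.01991585] [ 2.    3.46 -0.05]
0.6157 74
0.6146 87
0.6149 81
```

```bash
python3 -m crank '[{"linear":[0.08,0.01,0.04],"rot":[0.02,-0.1,0.02],"hand":0}]';python3 - <<'E'
from h import *
o=st();print(rotto(-.3,-90), o['moment'].round(2))
s=snap('scene','s22.png');P=cloud(s)[185:285,215:325].reshape(-1,3)
for lo,hi in [(-.044,-.022),(-.02,.005),(.008,.028)]:
    m=(P[:,2]>.035)&(P[:,2]<.058)&(P[:,0]>.57)&(P[:,0]<.635)&(P[:,1]>lo)&(P[:,1]<hi); print(round(float(np.median(P[m,0])),4),int(m.sum()))
st()
E
```

```text
clock: 31.22
tool_pos: [0.5924, -0.0086, 0.023]
orientation: [-168.7, 89.4, -169.1]
force: [-9.6, 1.6, -8.2]
opening: 0.0558
[ 1.800e+01  2.490e+01 -2.290e+01 -1.000e-01 -4.280e+01 -1.083e+02] [ 0.5924 -0.0086  0.023 ] [-168.7   89.4 -169.1] 31.23 F [-9.6  1.6 -8.2] op 0.0558
[ 0.02268522 -0.11687813  0.01599299] [ 0.42  3.41 -0.17]
0.6166 81
0.6156 78
0.6162 68
[ 1.800e+01  2.490e+01 -2.290e+01 -1.000e-01 -4.280e+01 -1.083e+02] [ 0.5926 -0.0086  0.023 ] [-168.2   89.4 -168.5] 31.27 F [-9.9  1.9 -2.8] op 0.0558
```

```bash
python3 -m crank '[{"linear":[0.07,0.01,0.0],"rot":[0.02,-0.12,0.015],"hand":0}]';python3 - <<'E'
from h import *
o=st();print(rotto(-.3,-90), o['moment'].round(2))
s=snap('scene','s23.png');P=cloud(s)[185:285,215:325].reshape(-1,3)
for lo,hi in [(-.044,-.022),(-.02,.005),(.008,.028)]:
    m=(P[:,2]>.035)&(P[:,2]<.058)&(P[:,0]>.57)&(P[:,0]<.635)&(P[:,1]>lo)&(P[:,1]<hi); print(round(float(np.median(P[m,0])),4),int(m.sum()))
st()
E
```

```text
clock: 31.4
tool_pos: [0.5932, -0.0087, 0.0224]
orientation: [-165.3, 89.6, -165.6]
force: [-20.1, 4.0, 25.7]
opening: 0.0557
[  18.    24.9  -23.    -0.   -42.5 -108.3] [ 0.5932 -0.0087  0.0224] [-165.3   89.6 -165.6] 31.4 F [-20.1   4.   25.7] op 0.0557
[ 0.01834746 -0.07154015  0.00567088] [ 1.83  7.19 -0.1 ]
0.6169 75
0.616 85
0.6172 68
[  18.    24.9  -23.    -0.   -42.4 -108.3] [ 0.5932 -0.0087  0.0225] [-165.5   89.7 -165.9] 31.45 F [-14.1   1.5   9.5] op 0.0557
```

```bash
python3 -m crank '[{"linear":[0.045,0.01,0.014],"rot":[0.02,-0.07,0.01],"hand":0}]';python3 - <<'E'
from h import *
o=st();print(rotto(-.3,-90), o['moment'].round(2))
s=snap('scene','s24.png');P=cloud(s)[185:285,215:325].reshape(-1,3)
for lo,hi in [(-.044,-.022),(-.02,.005),(.008,.028)]:
    m=(P[:,2]>.035)&(P[:,2]<.058)&(P[:,0]>.57)&(P[:,0]<.635)&(P[:,1]>lo)&(P[:,1]<hi); print(round(float(np.median(P[m,0])),4),int(m.sum()))
st()
w=snap('wrist','w4.png')
st()
E
```

```text
clock: 31.58
tool_pos: [0.5932, -0.0087, 0.0225]
orientation: [-172.7, 89.7, -173.0]
force: [-8.2, 1.5, -0.0]
opening: 0.0561
[ 1.800e+01  2.480e+01 -2.310e+01 -1.000e-01 -4.240e+01 -1.082e+02] [ 0.5932 -0.0087  0.0225] [-172.7   89.7 -173. ] 31.57 F [-8.2  1.5 -0. ] op 0.0561
[ 0.00653645 -0.05316158  0.00327211] [ 0.44  2.89 -0.23]
0.6169 75
0.6153 90
0.6166 74
[ 1.800e+01  2.480e+01 -2.310e+01 -1.000e-01 -4.230e+01 -1.082e+02] [ 0.5931 -0.0087  0.0225] [-173.3   89.7 -173.6] 31.62 F [-10.9   1.7   4.7] op 0.0556
[ 1.800e+01  2.480e+01 -2.310e+01 -1.000e-01 -4.240e+01 -1.083e+02] [ 0.5932 -0.0087  0.0225] [-172.5   89.7 -172.8] 31.68 F [-10.8   2.2   5.1] op 0.0561
```

View pics/w4.png

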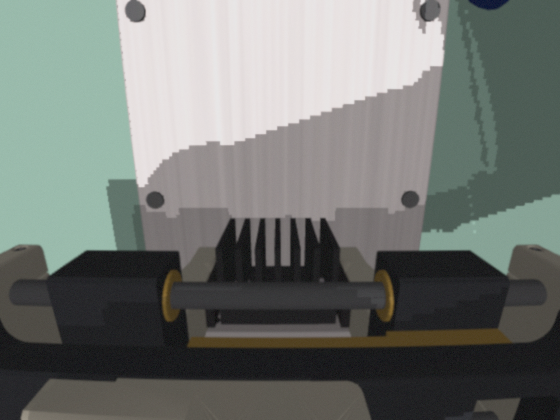

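Pressing works: about 15 mm of deflection and 10.8 N. The camera views agree that the sink sits about 2.5 mm too far to -y, so I back off and re-centre.

```bash
python3 -m crank '[{"linear":[-0.1,0,0.005],"rot":[0,0,0],"hand":0},{"linear":[-0.15,0,0],"rot":[0,-0.05,0],"hand":0},{"linear":[-0.15,0.02,0],"rot":[0,0,0],"hand":0},{"linear":[0,0.03,0],"rot":[0,0,0],"hand":0},{"linear":[0,0,0],"rot":[0,0,0],"hand":0}]';python3 - <<'E'
from h import *
o=st();print(rotto(-.4,-90), o['moment'].round(2))
snap('wrist','w5.png')
s=snap('scene','s25.png')
cv2.imwrite('pics/s25c.png',cv2.resize(s['image'][190:290,220:330,::-1],None,fx=6,fy=6,interpolation=2))
s=snap('top','t7.png')
cv2.imwrite('pics/t7c.png',cv2.resize(s['image'][145:255,230:360,::-1],None,fx=5,fy=5,interpolation=2))
E
```

```text
clock: 32.3
tool_pos: [0.5698, -0.0054, 0.0226]
orientation: [-13.1, 89.8, -13.3]
force: [-0.7, -0.3, -3.1]
opening: 0.0561
[ 1.920e+01  2.290e+01 -2.660e+01  1.000e-01 -4.030e+01 -1.095e+02] [ 0.5698 -0.0054  0.0226] [-13.1  89.8 -13.3] 32.3 F [-0.7 -0.3 -3.1] op 0.0561
[ 0.00777992  0.03261191 -0.03324172] [-0.02 -0.01 -0.  ]
```

View pics/s25c.png

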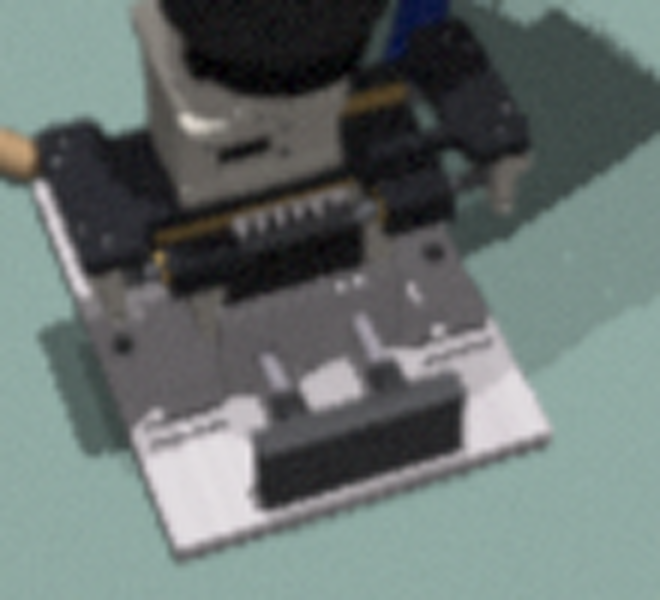

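View pics/w5.png

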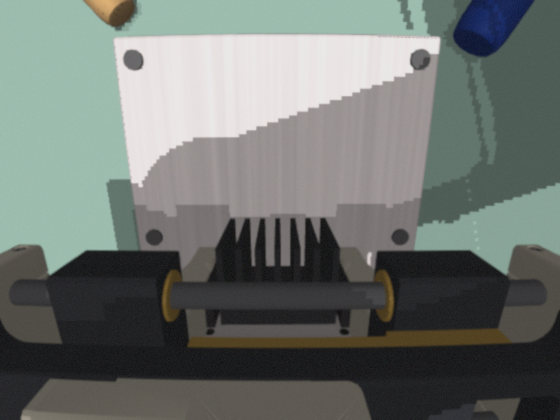

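```bash
python3 -m crank '[{"linear":[0.08,0,0],"rot":[0,0.03,0],"hand":0},{"linear":[0.08,0,0],"rot":[0,0,0],"hand":0},{"linear":[0.06,0,0.01],"rot":[0,-0.02,0],"hand":0},{"linear":[0.07,0,0.01],"rot":[0,-0.04,0],"hand":0},{"linear":[0.07,0,0.01],"rot":[0,-0.05,0],"hand":0}]';python3 - <<'E'
from h import *
o=st();print(rotto(-.3,-90), o['moment'].round(2))
E
```

```text
clock: 33.08
tool_pos: [0.5876, -0.006, 0.0225]
orientation: [-101.8, 89.9, -102.2]
force: [-11.0, 3.5, 5.2]
opening: 0.0555
[ 1.85e+01  2.43e+01 -2.41e+01  1.00e-01 -4.16e+01 -1.09e+02] [ 0.5876 -0.006   0.0225] [-101.8   89.9 -102.2] 33.08 F [-11.    3.5   5.2] op 0.0555
[ 0.01771935 -0.00380501  0.01672984] [ 1.56  3.91 -0.08]
```

```bash
python3 -m crank '[{"linear":[0.08,0,0.015],"rot":[0.01,-0.04,0.01],"hand":0},{"linear":[0.08,0,0.012],"rot":[0,-0.04,0],"hand":0},{"linear":[0.06,0,0.012],"rot":[0,-0.04,0],"hand":0}]';python3 - <<'E'
from h import *
o=st();print(rotto(-.3,-90), o['moment'].round(2))
s=snap('scene','s26.png');P=cloud(s)[185:285,215:325].reshape(-1,3)
for lo,hi in [(-.044,-.022),(-.02,.005),(.008,.028)]:
    m=(P[:,2]>.035)&(P[:,2]<.058)&(P[:,0]>.57)&(P[:,0]<.635)&(P[:,1]>lo)&(P[:,1]<hi); print(round(float(np.median(P[m,0])),4),int(m.sum()))
st()
E
```

```text
clock: 33.45
tool_pos: [0.5915, -0.0064, 0.0226]
orientation: [-165.4, 89.6, -165.9]
force: [-14.3, 7.9, 7.0]
opening: 0.0559
[  18.3   24.8  -23.2   -0.   -42.4 -108.8] [ 0.5915 -0.0064  0.0226] [-165.4   89.6 -165.9] 33.45 F [-14.3   7.9   7. ] op 0.0559
[ 0.01945166 -0.07706012  0.04328899] [2.62 5.05 0.03]
0.6158 70
0.6138 87
0.615 83
[  18.3   24.8  -23.2   -0.   -42.4 -108.8] [ 0.5916 -0.0064  0.0226] [-165.1   89.6 -165.6] 33.5 F [-13.4   5.7   5.5] op 0.0559
```

```bash
python3 -m crank '[{"linear":[0.08,0.015,0.025],"rot":[0.02,-0.08,0.04],"hand":0},{"linear":[0.07,0.01,0.012],"rot":[0,-0.06,0],"hand":0}]';python3 - <<'E'
from h import *
o=st();print(rotto(-.3,-90), o['moment'].round(2))
s=snap('scene','s27.png');P=cloud(s)[185:285,215:325].reshape(-1,3)
for lo,hi in [(-.044,-.022),(-.02,.005),(.008,.028)]:
    m=(P[:,2]>.035)&(P[:,2]<.058)&(P[:,0]>.57)&(P[:,0]<.635)&(P[:,1]>lo)&(P[:,1]<hi); print(round(float(np.median(P[m,0])),4),int(m.sum()))
st()
E
```

```text
clock: 33.75
tool_pos: [0.5924, -0.0064, 0.0226]
orientation: [-166.6, 89.4, -167.1]
force: [-16.4, 3.8, 11.5]
opening: 0.0554
[ 1.820e+01  2.490e+01 -2.290e+01 -1.000e-01 -4.270e+01 -1.086e+02] [ 0.5924 -0.0064  0.0226] [-166.6   89.4 -167.1] 33.75 F [-16.4   3.8  11.5] op 0.0554
[ 0.02496494 -0.1081247   0.03356047] [ 1.68  5.65 -0.07]
0.6161 74
0.6153 87
0.6154 83
[ 1.820e+01  2.490e+01 -2.290e+01 -1.000e-01 -4.270e+01 -1.087e+02] [ 0.5924 -0.0064  0.0226] [-166.4   89.4 -166.9] 33.8 F [-14.9   3.1   5.7] op 0.0559
```

```bash
python3 -m crank '[{"linear":[0.08,0.01,0.035],"rot":[0.02,-0.11,0.04],"hand":0},{"linear":[0.055,0.01,0.0],"rot":[0.01,-0.08,0.02],"hand":0},{"linear":[0.05,0.01,0.012],"rot":[0.01,-0.05,0.02],"hand":0}]';python3 - <<'E'
from h import *
o=st();print(rotto(-.3,-90), o['moment'].round(2))
s=snap('scene','s28.png');P=cloud(s)[185:285,215:325].reshape(-1,3)
for lo,hi in [(-.044,-.022),(-.02,.005),(.008,.028)]:
    m=(P[:,2]>.035)&(P[:,2]<.058)&(P[:,0]>.57)&(P[:,0]<.635)&(P[:,1]>lo)&(P[:,1]<hi); print(round(float(np.median(P[m,0])),4),int(m.sum()))
st()
E
```

```text
clock: 34.17
tool_pos: [0.5929, -0.0065, 0.0226]
orientation: [-170.0, 89.6, -170.3]
force: [-9.9, 1.7, -0.3]
opening: 0.0554
[ 1.820e+01  2.490e+01 -2.300e+01 -1.000e-01 -4.260e+01 -1.084e+02] [ 0.5929 -0.0065  0.0226] [-170.    89.6 -170.3] 34.17 F [-9.9  1.7 -0.3] op 0.0554
[ 0.01479054 -0.08655746 -0.00088026] [ 0.49  3.23 -0.23]
0.6168 76
0.6157 93
0.6161 79
[ 1.820e+01  2.490e+01 -2.300e+01 -1.000e-01 -4.260e+01 -1.084e+02] [ 0.5929 -0.0065  0.0225] [-170.1   89.5 -170.4] 34.23 F [-11.3   2.3   4.2] op 0.056
```

Run:
```python
from h import *
w=snap('wrist','w6.png'); s=snap('scene','s29.png'); t=snap('top','t8.png'); st()
cv2.imwrite('pics/s29c.png',cv2.resize(s['image'][190:290,220:330,::-1],None,fx=6,fy=6,interpolation=2))
```

```text
[ 1.820e+01  2.490e+01 -2.300e+01 -1.000e-01 -4.260e+01 -1.084e+02] [ 0.5929 -0.0065  0.0226] [-169.7   89.6 -170. ] 34.38 F [-11.    2.3   4.3] op 0.056
```

View pics/w6.png

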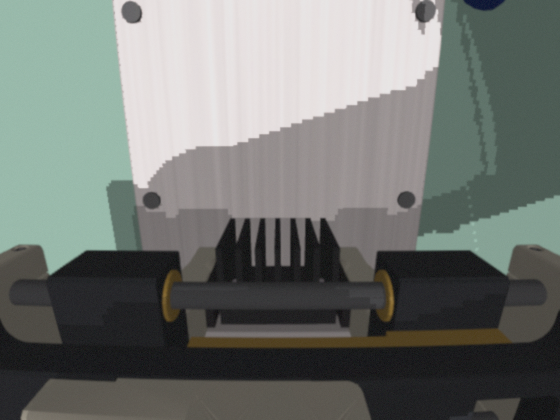

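View pics/s29c.png

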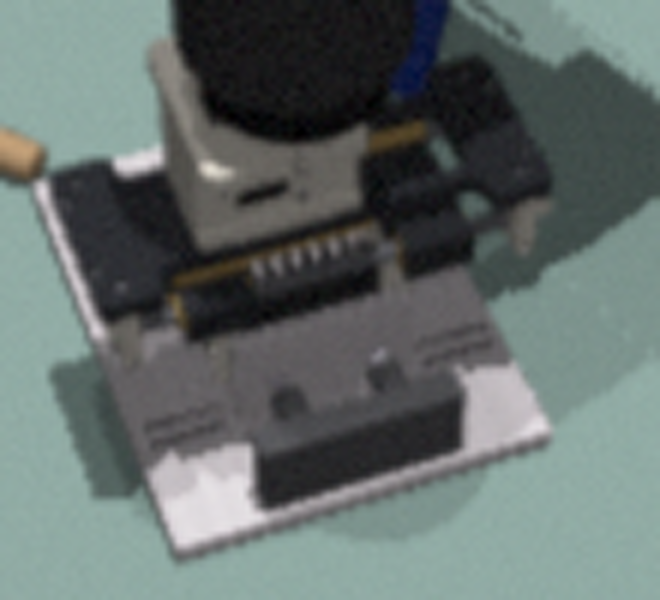

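View pics/t8.png

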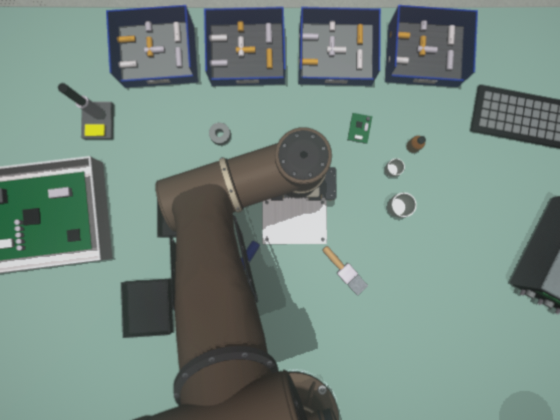

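View pics/s29.png

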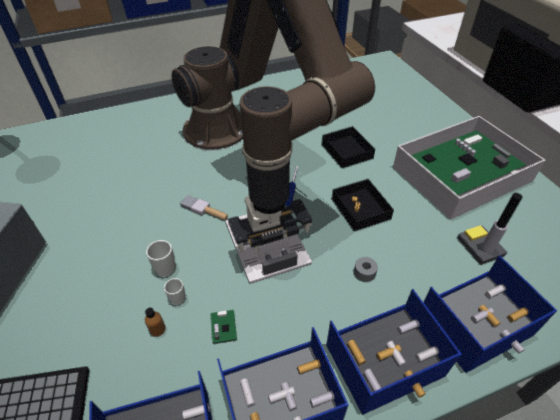

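```bash
python3 -c "
from h import *
st();print(ticket.close_job());st()"
```

```text
[ 1.820e+01  2.490e+01 -2.300e+01 -1.000e-01 -4.260e+01 -1.084e+02] [ 0.5929 -0.0065  0.0226] [-169.7   89.6 -170. ] 34.38 F [-11.    2.3   4.3] op 0.056
the job is handed in; nothing more can be done
None
the job is handed in; nothing more can be done
```

The job is handed in at 34.4 s of the 72 s allowed, with the gripper still holding the heat sink pressed against the sprung plate.

- **Pouring:** I gripped the cup from the side and poured into the tray farthest from the base. The top view afterwards showed all six spacers in the tray. The empty cup is back upright on its old spot.
- **Pressing:** I gripped the heat sink, turned it square and pushed it along the base plate to the sprung plate. I then backed off once because it sat about 2.5 mm off-centre, and pushed again.
- **Plate position:** the scene camera puts the plate's deflection at about 15 mm, so about 9 N and between the 7 N and 13 N lines. The wrist force reads about 11 N, held over the last camera checks.
- **Centring and squareness:** the sink is within roughly 1 mm of centre and well under 1° of square, as seen by the wrist camera. The cameras disagreed by 1–2 mm on where the fixture's centreline is, so I aimed between them.
- **What disagreed:**
  - Friction from a small downward load on the heat sink made the wrist force read 4–20 N during the push. I therefore relied on the plate's deflection and not on that force.
  - The tool is tilted about 0.4°.
  - The plate's front face and the gap to the heat sink were hidden by the gripper. Both come from the plate's rear face and the tool position.
- **Other items:** nothing else on the bench looked moved in the last top and scene views, though the arm hid part of the screwdriver.

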